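# Strip a mould stack and lay out its parts

### The arm

A 6-joint arm with a two-finger parallel gripper is mounted at the origin on the work surface. World frame = base frame: x ahead of the robot, y to its left, z up, the work surface at z = 0. Lengths are in m, angles in rad, forces in N, time in s.
With the tool pointing down it reaches from about 0.3 to 0.875 m from the base axis. Payload 6.4 kg.
Tool frame: the origin (TCP) lies on the centre line of the jaws, within the pads' length; the fingertips stand 19 mm ahead of it and the grasp point (between the pads) is the TCP; z points along the fingers, y is the direction in which the jaws open and shut (so a half turn about z gives the same grasp; the last joint's range is limited). The gripper opens to 85 mm and grips with 20 to 120 N. Pads are 22 mm wide; open, the fingers measure 114 mm over their backs; the gripper's body (76 mm by 85 mm) begins 54 mm behind the grasp point. The pads swing forward as they close: fully open they stand 13 mm farther back than shut.
Start: joints at [-1.553, 0.181, 1.607, -0, 1.354, -0.206], TCP at [0.128, -0.561, 0.25] pointing down, gripper open.
Joint ranges: [-2.99, 2.99], [-0.89, 2.07], [0.3, 2.58], [-1.14, 4.28], [0, 2.63], [-3.12, 3.12]. Speed limits (rad/s): [2.57, 2.57, 3.01, 3.14, 3.14, 3.14].

### API

Orientations are given as [roll, pitch, yaw] about the fixed x, y, z axes, in that order (R = Rz(yaw) Ry(pitch) Rx(roll)).
In Python, from station import env, get_image, order gives the robot as it stands.
- The arm moves only by the tool jog_arm, never from a script. Its argument "targets" is a list that holds one entry, the list of rows, each a list of 7 numbers: the turn, a rotation vector about the world's x, y, z each as a share of 0.1 rad, from -1 to 1, then the shift along the world's x, y, z each as a share of 0.03 m, from -1 to 1, then the opening, from -1 (shut) to 1 (fully open), so that 0 is half open. In form: [[[rx, ry, rz, dx, dy, dz, hand], ...]]. A call has 1 to 8 rows; each row shifts and turns the pose as measured when the row begins; what a row does not reach is not made up. A row lasts 1/12 s, in which the tool goes at most 41.7 mm and 7.16 degrees, less where a joint would pass 70% of its speed; a pose out of reach is approached as far as the arm can. A call with a number of a shift or a turn outside -1 to 1 is refused whole. A call with a gripper value outside its range is refused whole. The fingers move at their own pace and stop on an object; the grip force is fixed at half the most. Time passes only in rows, so rows that do not move let the fingers close. It gives the time, the measured TCP pose, the force and the opening at its end, in the units of the state.
- env.sense(): the state, without advancing time (a new reading comes with each control period).
- get_image(name): name is "scene" or "top"; returns a dict with "frame" (384x512x3 uint8, red, green, blue), "range_z" (384x512 float32, m along the optical axis (not along the pixel's ray), 0 where there is no reading), "fx", "fy", "cx", "cy" (pixels), "k1" (the pictures are not rectified: a ray, as slopes to the right and down, at radius r is drawn at 1 + k1 r^2 times it, then the intrinsics apply), "R" (3x3) and "t" (3): a world point X has camera coordinates R X + t. Camera axes: x right, y down, z forward; pixel columns grow to the right and rows downward; lengths in m; the calibration is good to about 2 mm. A picture is of the moment at which its call begins.
- order.hand_in(): hands the job in, once; it reports no verdict.
The state is a dict: "time": time; "joint_positions": joint angles; "joint_vel": joint speeds; "effort": joint torques, N m; "ee_pos": TCP position; "eef_rot": TCP orientation; "wrist_force": force on the tool from outside, world axes, zero at the start; "ft_torque": the same for the moment, N m; "opening": finger opening in m.
Only numpy, scipy, OpenCV 4.12 (cv2) and the standard library are available. Lean on these libraries where they do the work, as an engineer would, in place of code of your own. Each camera call takes 0.05 s, during which the arm holds its last target.

### The job

Strip down the little mould stack on the bench from the top, one part at a time: lay the ring flat in the round dish, then the square block flat in the square tray, then the bar flat and lengthwise in the long tray, and last register the base plate on the dowel fixture, both dowels through its two holes and the plate fully down and flat. Set each part down gently, do not drop it, and leave what is already laid out in its place.

Things in the scene. Friction and masses are not known exactly. Their poses are not given: they have to be found in the camera images.
- ring_c (a point): Top of the stack: plain steel ring, 40 mm outer and 20 mm inner diameter, 16 mm high, about 0.11 kg, lying flat on the block. The point is its centre, half-way up (8 mm above its underside); z is the ring's axis, up.
- block_c (a point): Second from the top: square steel block 44 x 44 mm, 24 mm high, about 0.34 kg, lying on the bar and overhanging it on both long sides. The point is its centre, half-way up (12 mm above its underside); x and y square to its sides, z up.
- bar_c (a point): Third from the top: steel bar 90 mm long (its x), 30 mm wide (its y), 20 mm high, about 0.40 kg, lying along the plate. The point is its centre, half-way up (10 mm above its underside).
- plate_c (a point): Bottom of the stack, on the bench: aluminium base plate 140 mm long (its x), 58 mm wide (its y), 16 mm thick, 0.35 kg, with two 12 mm through holes on its long centre line 56 mm either side of the centre, showing past the bar's ends; fits either way round. The point is its centre, 8 mm above its underside. The stacked parts lie within a few mm and 10 degrees of each other.
- dish_floor (a point): Place for the ring: round grey dish fixed to the bench, 76 mm across, 70 mm across inside; floor 3 mm above the bench, rim 6 mm above the floor. The point is the centre of its inner floor.
- square_tray_floor (a point): Place for the block: square grey tray fixed to the bench, 76 mm square, 70 mm square inside; floor 3 mm above the bench, rim 6 mm above the floor. The point is the centre of its inner floor; x and y square to its sides.
- long_tray_floor (a point): Place for the bar: long grey tray fixed to the bench, 121 mm (its x) by 60 mm (its y), inside 115 x 54 mm; floor 3 mm above the bench, rim 6 mm above the floor. The point is the centre of its inner floor.
- seat (a point): Place for the plate: dark steel dowel fixture fixed to the bench, 150 mm long (its x), 44 mm wide (the plate overhangs it by 7 mm each side), 20 mm high, with two upright 8 mm dowels on its long centre line, 56 mm either side of the centre, rising 26 mm above its top, the last 8 mm tapering to 3 mm. The point is the centre of its top face, where the plate must lie.
Not all that is in view belongs to the job. Leave any black or brown look-alike of the part that bears bar_c alone.

How it is judged:
On the way, in this order (a step that is already met when the one before it is completed fails the run):
1. the ring lies flat in the round dish, let go (horizontal distance between ring_c and dish_floor below 0.016 m and angle between ring_c's own z axis and vertical below 0.06 rad and z of ring_c in the frame of dish_floor between 0.005 and 0.011 m and linear speed of ring below 0.03 m/s and contact force between the fingers and ring below 0.1 N), for 0.2 s.
2. the block lies flat in the square tray, let go (horizontal distance between block_c and square_tray_floor below 0.02 m and angle between block_c's own z axis and vertical below 0.06 rad and z of block_c in the frame of square_tray_floor between 0.009 and 0.015 m and linear speed of block below 0.03 m/s and contact force between the fingers and block below 0.1 N), for 0.2 s.
3. the bar lies flat and lengthwise in the long tray, let go (horizontal distance between bar_c and long_tray_floor below 0.02 m and angle between bar_c's own z axis and vertical below 0.06 rad and z of bar_c in the frame of long_tray_floor between 0.007 and 0.013 m and linear speed of bar below 0.03 m/s and angle between the x axis of bar_c and the x axis of long_tray_floor, either way round below 0.3 rad and contact force between the fingers and bar below 0.1 N), for 0.2 s.
4. the plate is home on both dowels, let go (horizontal distance between plate_c and seat below 0.005 m and angle between plate_c's own z axis and vertical below 0.06 rad and z of plate_c in the frame of seat between 0.0055 and 0.0105 m and linear speed of plate below 0.03 m/s and angle between the x axis of plate_c and the x axis of seat, either way round below 0.07 rad and contact force between the fingers and plate below 0.1 N), for 0.2 s.
At the end, for the whole second after the job is handed in: At rest: ring, block and bar flat on the floors of dish, square tray and long tray, centres within 16 mm (ring) or 20 mm of the middle, heights within 3 mm, bar within 0.3 rad of lengthwise; plate flat on the fixture, within 5 mm, 0.07 rad and 2.5 mm of fully down (horizontal distance between ring_c and dish_floor below 0.016 m and angle between each of ring_c, block_c, bar_c, plate_c's own z axis and vertical below 0.06 rad and z of ring_c in the frame of dish_floor between 0.005 and 0.011 m and linear speed of each of ring, block, bar, plate below 0.03 m/s and horizontal distance between block_c and square_tray_floor below 0.02 m and z of block_c in the frame of square_tray_floor between 0.009 and 0.015 m and horizontal distance between bar_c and long_tray_floor below 0.02 m and z of bar_c in the frame of long_tray_floor between 0.007 and 0.013 m and angle between the x axis of bar_c and the x axis of long_tray_floor, either way round below 0.3 rad and horizontal distance between plate_c and seat below 0.005 m and z of plate_c in the frame of seat between 0.0055 and 0.0105 m and angle between the x axis of plate_c and the x axis of seat, either way round below 0.07 rad); the robot touches nothing.
It fails at once if the ring is dropped: out of the fingers it moves faster than 0.6 m/s (a fall of about 18 mm) (contact force between the fingers and ring below 0.1 N and linear speed of ring above 0.6 m/s).
It fails at once if the block is dropped: out of the fingers it moves faster than 0.6 m/s (a fall of about 18 mm) (contact force between the fingers and block below 0.1 N and linear speed of block above 0.6 m/s).
It fails at once if the bar is dropped: out of the fingers it moves faster than 0.6 m/s (a fall of about 18 mm) (contact force between the fingers and bar below 0.1 N and linear speed of bar above 0.6 m/s).
It fails at once if the plate is dropped: out of the fingers it moves faster than 0.6 m/s (a fall of about 18 mm) (contact force between the fingers and plate below 0.1 N and linear speed of plate above 0.6 m/s).
It also fails if it takes over 131 s, if anything falls off the work surface, if the arm or the gripper's body presses on something with over 40 N, if the wrist force passes 120 N, or if a joint passes its speed limit or range.

## Working session

There is one attempt and no reset: what is moved stays moved. The work goes in short steps, Python scripts to look and compute and a tool call to move; the robot and the scene stay as the last step left them, time stands still between calls to the robot, and variables do not carry over. Pictures are saved under pics/ and viewed, and the job is handed in when it is done.

Besides the shell and the picture viewer there is one more tool, called as name(argument=value, ...) on one line, values as JSON. jog_arm: Moves the arm, as the interface text tells. Its arguments: {"type":"object","properties":{"targets":{"type":"array","items":{"type":"array","items":{"type":"array","items":{"type":"number","minimum":-1,"maximum":1}}}}},"required":["targets"]}

```bash
mkdir -p pics; ls; python3 - <<'E'
from station import env,get_image
import cv2,numpy as np
print(env.sense())
for n in ["scene","top"]:
    d=get_image(n); cv2.imwrite(f"pics/{n}0.png",d["frame"][:,:,::-1]); np.savez(f"{n}0.npz",**d)
    print(n,d["fx"],d["fy"],d["cx"],d["cy"],d["k1"],d["R"],d["t"],-d["R"].T@d["t"])
E
```

```text
pics
{'time': 0.0, 'joint_positions': array([-1.55327882e+00,  1.81588071e-01,  1.60802722e+00, -1.44122606e-05,
        1.35379981e+00, -2.06293665e-01]), 'joint_vel': array([-8.75906541e-05,  8.02245258e-04, -1.88264076e-03, -1.90344322e-03,
       -7.06410839e-05,  4.42496927e-04]), 'effort': array([ 2.18721267e-03, -4.44861138e+01, -3.51343274e+01, -2.66989318e-04,
        8.69856711e-03,  1.49880321e-05]), 'ee_pos': array([ 0.1276266 , -0.56011052,  0.2493484 ]), 'eef_rot': array([-3.13980596e+00, -3.59529004e-04,  2.23813966e-01]), 'wrist_force': array([-1.44521335,  0.02577192,  0.12245361]), 'ft_torque': array([-0.00688932,  0.00829631, -0.02186435]), 'opening': 0.08518131784663255}
scene 390.3555317832773 390.3555317832773 255.330251997464 191.6862195085924 -0.06484152841113655 [[-0.28437067  0.95839523  0.02473671]
 [ 0.5101581   0.17311661 -0.8424781 ]
 [-0.81170933 -0.22695642 -0.53816238]] [ 0.14026314 -0.15965898  1.36908879] [1.23264019 0.2039356  0.59881324]
top 486.3081671918241 486.3081671918241 262.5002495589956 198.08808203873235 -0.050407283497424446 [[ 0.02477659 -0.99923286  0.0303283 ]
 [-0.99897412 -0.02589769 -0.03714853]
 [ 0.03790547 -0.02937677 -0.99884943]] [-0.03075351  0.47580293  0.974616  ] [0.4391335  0.01022335 0.99210272]
```

View pics/scene0.png

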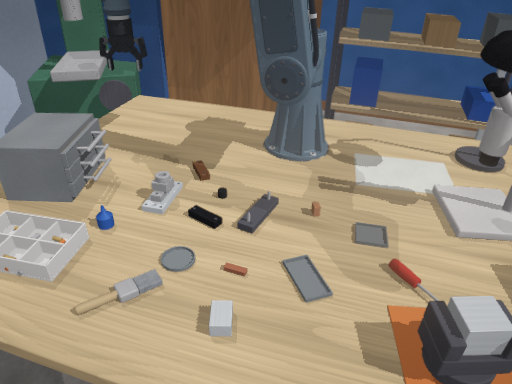

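View pics/top0.png

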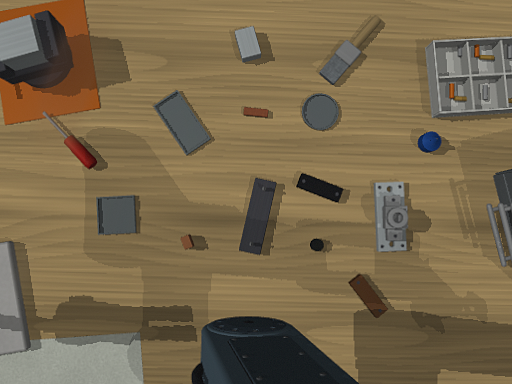

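The top view shows the stack at (392,217), with the dish at (321,112), square tray at (118,215), long tray at (183,122) and fixture at (258,215). Possible mix-ups are the black bar (319,187), brown bar (368,295), silver block (248,44) and black puck (317,244). None of these is a stack part, so the stack is my choice. I'll check it in a close crop and measure.

```bash
cat > h.py <<'E'
import numpy as np,cv2
from station import env,get_image,order
def load(n): return dict(np.load(n+".npz"))
def rays(d,uv):
    K=np.array([[d["fx"],0,d["cx"]],[0,d["fy"],d["cy"]],[0,0,1.]])
    uv=np.asarray(uv,float).reshape(-1,1,2)
    n=cv2.undistortPoints(uv,K,np.array([float(d["k1"]),0,0,0])).reshape(-1,2)
    return np.c_[n,np.ones(len(n))]
def plane(d,uv,z):
    r=rays(d,uv)@d["R"]; c=-d["R"].T@d["t"]
    return c+r*((z-c[2])/r[:,2])[:,None]
def cloud(d,mask=None):
    v,u=np.mgrid[0:384,0:512]; uv=np.c_[u.ravel(),v.ravel()]
    z=d["range_z"].ravel()
    return ((rays(d,uv)*z[:,None]-d["t"])@d["R"]).reshape(384,512,3)
def proj(d,X):
    p=np.atleast_2d(X)@d["R"].T+d["t"]; n=p[:,:2]/p[:,2:]
    r2=(n**2).sum(1,keepdims=True); n=n*(1+d["k1"]*r2)
    return n*[d["fx"],d["fy"]]+[d["cx"],d["cy"]]
E
python3 - <<'E'
from h import *
t=load("top0"); s=load("scene0")
P=cloud(t)
for nm,(u,v) in dict(ringtop=(392,210),plate=(383,243),dishfloor=(321,112),sq=(118,215),lt=(183,122),fix=(258,205),bench=(340,240),brown=(368,295),black=(319,187)).items(): print(nm,P[v,u].round(4))
a=cv2.resize(t["frame"][165:265,345:445,::-1],(600,600),interpolation=cv2.INTER_CUBIC)
cv2.imwrite("pics/c1.png",a)
b=cv2.resize(s["frame"][160:225,130:230,::-1],(800,520),interpolation=cv2.INTER_CUBIC)
cv2.imwrite("pics/c2.png",b)
cv2.imwrite("pics/c3.png",cv2.resize(t["frame"][170:265,225:295,::-1],(420,570),interpolation=cv2.INTER_CUBIC))
E
```

```text
ringtop [ 0.4576 -0.2643  0.0758]
plate [ 0.3913 -0.2662  0.0111]
dishfloor [ 0.6574 -0.1351  0.003 ]
sq [0.4348 0.2731 0.0022]
lt [0.6278 0.1473 0.0042]
fix [ 0.462  -0.0097  0.0202]
bench [ 0.3949 -0.1803 -0.002 ]
brown [ 0.2872 -0.2344  0.0227]
black [ 0.5015 -0.132   0.0165]
```

View pics/c1.png

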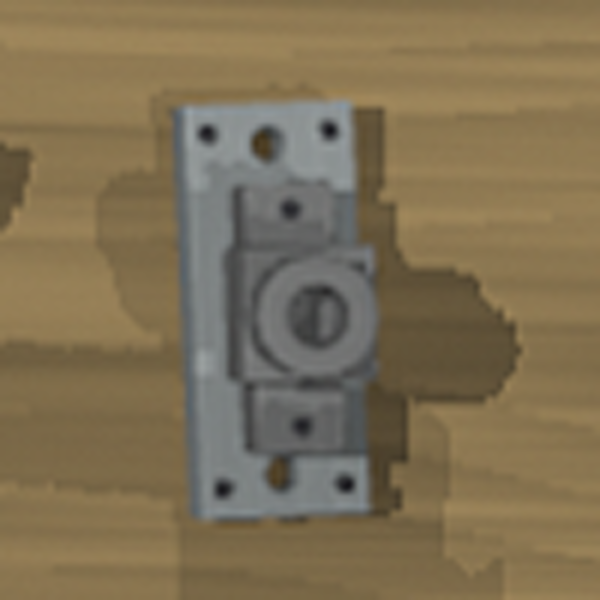

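View pics/c2.png

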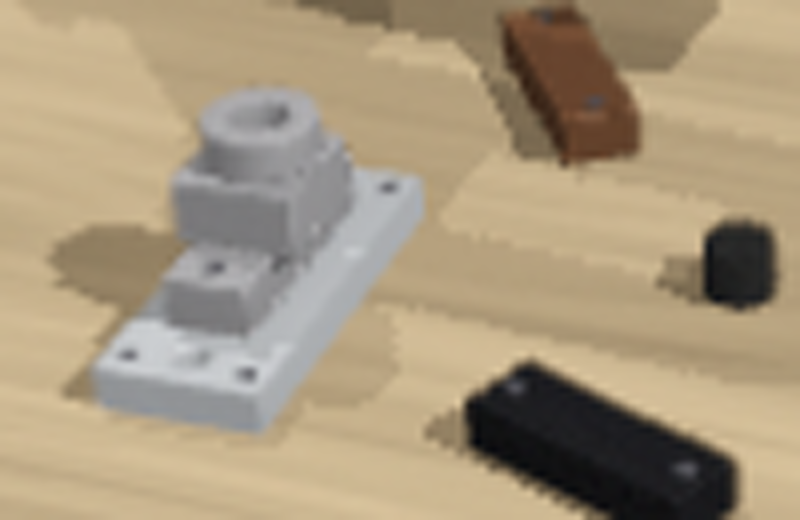

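View pics/c3.png

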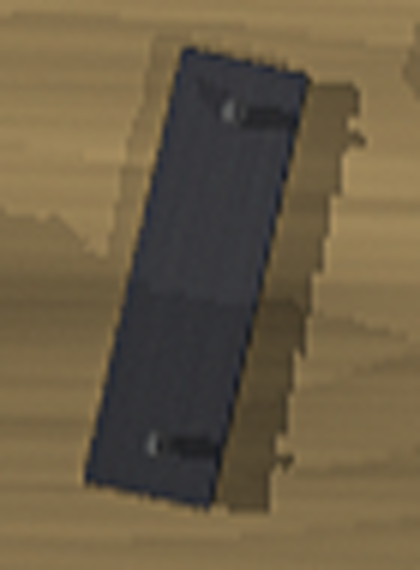

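The crop confirms it: ring on block on bar on plate, with both holes visible past the bar's ends. Next I'll measure everything with masks and contours.

```bash
cat > m.py <<'E'
from h import *
t=load("top0"); s=load("scene0")
f=t["frame"].astype(int)
hsv=cv2.cvtColor(t["frame"],cv2.COLOR_RGB2HSV)
# non-wood: blue >= red-15
m=((f[:,:,2]-f[:,:,0])>-12).astype(np.uint8)
def blob(m,u,v,lab=False):
    n,l,st,c=cv2.connectedComponentsWithStats(m); k=l[v,u]
    print(' blob',k,st[k]); q=(l==k).astype(np.uint8)
    return max(cv2.findContours(q,cv2.RETR_EXTERNAL,cv2.CHAIN_APPROX_NONE)[0],key=cv2.contourArea)
def rect(d,c,z):
    p=plane(d,c.reshape(-1,2),z)[:,:2].astype(np.float32)
    (x,y),(w,h),a=cv2.minAreaRect(p*1000)
    if w<h: w,h=h,w; a+=90
    return round(x,1),round(y,1),round(w,1),round(h,1),round((a+90)%180-90,1)
print("sq",rect(t,blob(m,118,215),.009)); print("lt",rect(t,blob(m,183,122),.009))
print("fix",rect(t,blob(m,258,225),.020))
c=blob(m,321,105); p=plane(t,c.reshape(-1,2),.009)[:,:2].astype(np.float32)*1000; print("dish",cv2.fitEllipse(p),cv2.minEnclosingCircle(p))
print("platestack",rect(t,blob(m,375,240) if m[240,375] else blob(m,387,240),.016))
q=lambda x,y:(345+(x+.5)/6-.5,165+(y+.5)/6-.5)
for nm,pts,z in [("ring",[(316,313)],.076),("ringL/R/T/B",[(253,313),(378,313),(316,252),(316,377)],.076),("block corners TL TR,BL",[(241,247),(374,246),(240,378)],.060),("bar TL TR BL BR",[(239,186),(334,184),(252,453),(348,452)],.036),("plate TL TR BR BL",[(181,107),(352,101),(372,513),(196,519)],.016),("holes",[(268,143),(281,473)],.016)]:
    print(nm,(plane(t,[q(*k) for k in pts],z)*1000).round(1)[:,:2].tolist(), (plane(t,[q(*k) for k in pts],z)*1000).round(1)[:,:2].mean(0).round(1))
cv2.imwrite("pics/mask0.png",m*255)
E
python3 m.py
```

```text
blob 14 [  96  195   40   40 1428]
sq (435.6, 275.7, 77.0, 75.5, -85.3)
 blob 6 [ 153   90   58   65 1756]
lt (626.7, 150.0, 121.7, 59.9, 35.8)
 blob 12 [ 239  178   37   77 1607]
fix (440.5, -8.8, 147.7, 43.4, -11.4)
 blob 7 [ 302   93   37   37 1042]
dish ((657.4820556640625, -131.67576599121094), (72.88208770751953, 73.98983001708984), 40.98055648803711) ((657.6656494140625, -131.59451293945312), 37.90391159057617)
 blob 13 [ 374  182   34   70 2074]
platestack (446.0, -280.6, 139.9, 66.8, 3.4)
ring [[445.0, -274.6]] [ 445.  -274.6]
ringL/R/T/B [[444.5, -254.3], [445.4, -294.6], [464.3, -274.3], [424.6, -274.9]] [ 444.7 -274.5]
block corners TL TR,BL [[465.8, -254.6], [467.2, -298.3], [423.5, -255.0]] [ 452.2 -269.3]
bar TL TR BL BR [[486.7, -260.4], [488.2, -292.5], [398.4, -266.3], [399.4, -298.5]] [ 443.2 -279.4]
plate TL TR BR BL [[513.9, -245.8], [517.6, -304.6], [378.2, -313.6], [375.0, -253.3]] [ 446.2 -279.3]
holes [[502.5, -275.9], [391.0, -282.1]] [ 446.8 -279. ]
```

View pics/mask0.png

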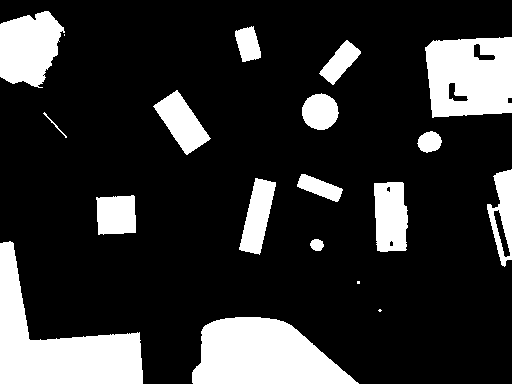

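jog_arm(targets=[[[0,0,-0.25,1,0.9,0,1],[0,0,-0.25,1,0.9,0,1],[0,0,-0.25,1,0.9,0,1],[0,0,-0.25,1,0.9,0,1],[0,0,-0.25,1,0.9,0,1],[0,0,-0.25,1,0.9,0,1],[0,0,-0.25,1,0.9,0,1],[0,0,-0.25,1,0.9,0,1]]])

```text
time: 0.77
ee_pos: [0.3667, -0.3387, 0.2457]
eef_rot: [-3.136, 0.003, -0.0]
wrist_force: [0.1, 0.2, 0.1]
opening: 0.0853
```

```bash
python3 - <<'E'
from h import *
t=load("top0")
p=plane(t,[(225+(x+.5)/6-.5,170+(y+.5)/6-.5) for x,y in [(230,108),(153,442)]],.046)
print(p.round(4),p.mean(0),np.degrees(np.arctan2(*(p[0]-p[1])[[1,0]])),np.linalg.norm(p[0]-p[1]))
E
```

```text
[[ 0.4955 -0.0179  0.046 ]
 [ 0.3867  0.0043  0.046 ]] [ 0.44114485 -0.0067924   0.046     ] -11.546501832685536 0.11104551825707676
```

jog_arm(targets=[[[0,0,0.1,0.9,0.75,-0.8,1],[0,0,0.1,0.9,0.75,-0.8,1],[0,0,0.1,0.8,0.65,-0.8,1],[0,0,0,0,0,-0.8,1],[0,0,0,0,0,0,1],[0,0,0,0,0,0,1]]])

```text
time: 1.27
ee_pos: [0.4504, -0.265, 0.1495]
eef_rot: [-3.138, -0.0, 0.04]
wrist_force: [0.1, -0.6, -0.5]
opening: 0.0855
```

jog_arm(targets=[[[0,0,0,-0.18,-0.32,0,1],[0,0,0,0,0,-0.7,1],[0,0,0,0,0,-0.7,0.3],[0,0,0,0,0,0,0.3],[0,0,0,0,0,0,0.3],[0,0,0,0,0,0,0.3]]])

```text
time: 1.77
ee_pos: [0.4439, -0.2851, 0.1153]
eef_rot: [3.136, -0.007, 0.034]
wrist_force: [0.4, 0.5, -0.3]
opening: 0.0555
```

```bash
cat > snap.py <<'E'
import sys
from h import *
# snap.py tag cam u0 v0 w h scale
tag=sys.argv[1]
for i in range(2,len(sys.argv),6):
    cam=sys.argv[i];u,v,w,h,k=map(int,sys.argv[i+1:i+6])
    d=get_image(cam); np.savez(f"{cam}_{tag}.npz",**d)
    cv2.imwrite(f"pics/{cam}_{tag}.png",cv2.resize(d["frame"][v:v+h,u:u+w,::-1],(w*k,h*k),interpolation=cv2.INTER_CUBIC))
s=env.sense(); print(s["time"],s["ee_pos"].round(4),s["eef_rot"].round(3),s["wrist_force"].round(1),s["opening"])
E
python3 snap.py a scene 110 90 130 130 4 top 335 150 120 120 4
```

```text
1.8667 [ 0.4446 -0.2851  0.1157] [ 3.135 -0.008  0.034] [-0.2 -1.   0.5] 0.055568902950312096
```

View pics/scene_a.png

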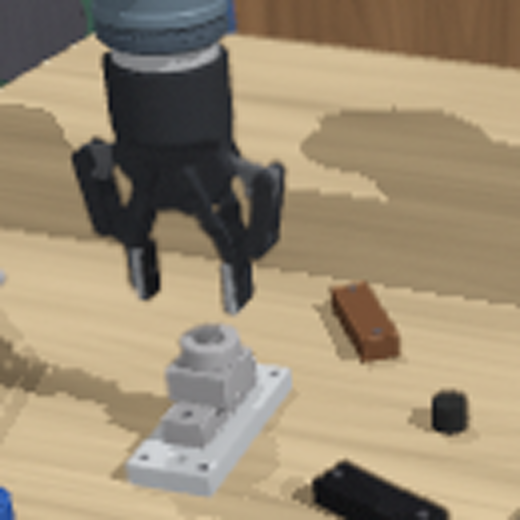

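View pics/top_a.png

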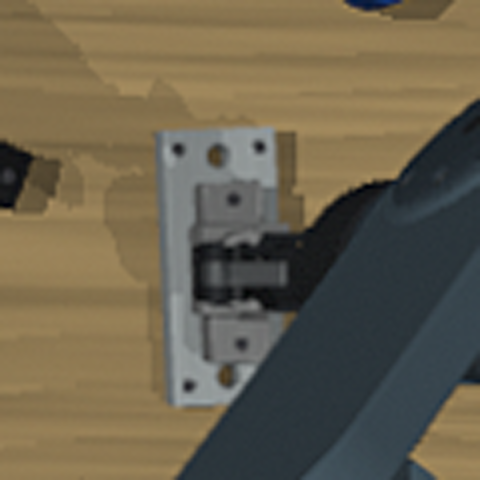

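```bash
python3 - <<'E'
from h import *
s=load("scene_a")
c=-s["R"].T@s["t"]
for uv in [(110+236/4,90+314/4),(110+148/4,90+301/4)]:
    r=(rays(s,[uv])@s["R"])[0]
    for x in (.444,.456): print(uv,(c+r*((x-c[0])/r[0])).round(4))
P=cloud(s)
print(P[166,167:172].round(3),P[163,145:150].round(3))
E
```

```text
(169.0, 168.5) [ 0.444  -0.2516  0.0993]
(169.0, 168.5) [ 0.456  -0.2447  0.1069]
(147.0, 165.25) [ 0.444  -0.3164  0.0974]
(147.0, 165.25) [ 0.456  -0.3085  0.105 ]
[[ 0.452 -0.252  0.111]
 [ 0.451 -0.249  0.111]
 [ 0.449 -0.248  0.11 ]
 [ 0.451 -0.244  0.112]
 [ 0.275 -0.341  0.003]] [[ 0.454 -0.315  0.11 ]
 [ 0.453 -0.312  0.11 ]
 [ 0.447 -0.314  0.106]
 [ 0.442 -0.314  0.104]
 [ 0.281 -0.416  0.003]]
```

jog_arm(targets=[[[0.05,0.05,0,0,0.25,-0.25,0.3],[0,0,0,0,0,0,0.3],[0,0,0,0,0,-0.4,0.3],[0,0,0,0,0,0,0.3],[0,0,0,0,0,0,0.3]]])

```text
time: 2.28
ee_pos: [0.446, -0.2782, 0.0976]
eef_rot: [3.137, -0.006, 0.034]
wrist_force: [0.5, -0.4, 0.1]
opening: 0.0557
```

jog_arm(targets=[[[0.03,0.05,0,0,0.12,-0.3,0.3],[0,0,0,0,0,-0.3,0.3],[0,0,0,0,0,0,0.3],[0,0,0,0,0,0,0.3]]])

```text
time: 2.62
ee_pos: [0.4456, -0.2733, 0.0768]
eef_rot: [3.141, 0.0, 0.035]
wrist_force: [0.4, -0.4, 0.5]
opening: 0.0552
```

```bash
python3 snap.py b scene 120 120 100 90 6
```

```text
2.6667 [ 0.4454 -0.2732  0.0767] [-3.141e+00  1.000e-03  3.500e-02] [-0.8 -0.2  0.2] 0.05558477590908851
```

View pics/scene_b.png

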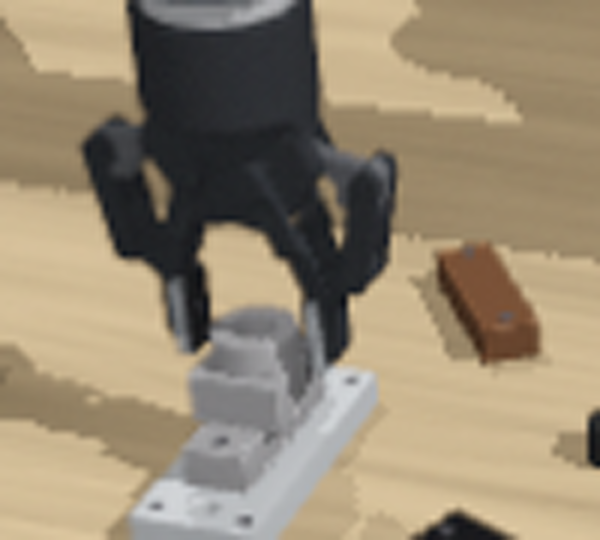

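The fingers straddle the ring, with tips at about (181,350) and (328,360) in the crop. I'll raise 3 mm and close.

jog_arm(targets=[[[0,0,0,0,-0.04,0.12,0.3],[0,0,0,0,0,0,-0.4],[0,0,0,0,0,0,-0.6],[0,0,0,0,0,0,-0.6],[0,0,0,0,0,0,-1],[0,0,0,0,0,0,-1],[0,0,0,0,0,0,-1]]])

```text
time: 3.25
ee_pos: [0.4459, -0.2751, 0.0817]
eef_rot: [3.141, -0.0, 0.035]
wrist_force: [-0.9, -0.6, -1.3]
opening: 0.0372
```

jog_arm(targets=[[[0,0,0,0,0,0,-1],[0,0,0,0,0,0,-1]]])

```text
time: 3.42
ee_pos: [0.4456, -0.275, 0.0815]
eef_rot: [3.141, -0.0, 0.035]
wrist_force: [-0.5, 0.5, -1.4]
opening: 0.0378
```

```bash
python3 snap.py c scene 120 120 100 90 6
```

```text
3.4667 [ 0.4456 -0.275   0.0815] [3.141 0.    0.035] [-0.5 -0.7 -1.6] 0.03747234793208006
```

View pics/scene_c.png

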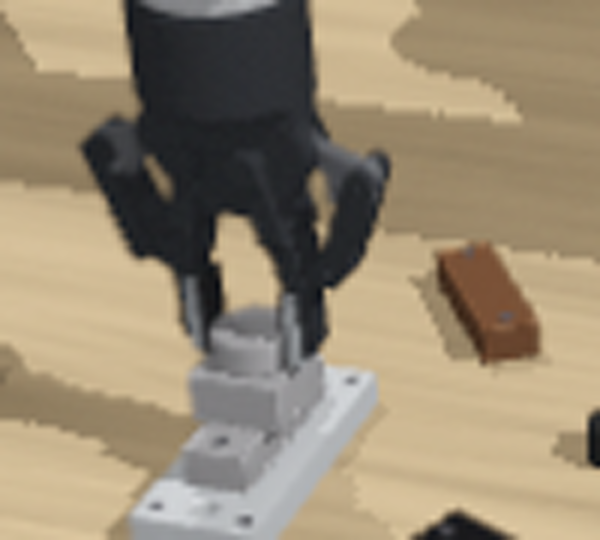

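Ring gripped, stable at 37.5 mm. Lifting and carrying.

jog_arm(targets=[[[0,0,0,0,0,0.3,-1],[0,0,0,0,0,0.7,-1],[0,0,0,0,0,0.7,-1],[0,0,0,0.3,0.2,0.2,-1],[0,0,0,0.7,0.47,0,-1],[0,0,0,0.7,0.47,0,-1],[0,0,0,0.7,0.47,0,-1],[0,0,0,0.7,0.47,0,-1]]])

```text
time: 4.13
ee_pos: [0.5401, -0.2112, 0.1436]
eef_rot: [3.141, -0.0, 0.027]
wrist_force: [-0.4, -0.5, -2.2]
opening: 0.0379
```

jog_arm(targets=[[[0,0,0,0.7,0.47,0,-1],[0,0,0,0.7,0.47,0,-1],[0,0,0,0.7,0.47,0,-1],[0,0,0,0.6,0.4,0,-1],[0,0,0,0.2,0.15,0,-1],[0,0,0,0,0,0,-1],[0,0,0,0,0,0,-1]]])

```text
time: 4.72
ee_pos: [0.6367, -0.141, 0.1432]
eef_rot: [-3.141, -0.003, 0.033]
wrist_force: [-0.2, 0.4, -1.8]
opening: 0.0375
```

jog_arm(targets=[[[0,0,0,0.3,0.15,-0.5,-1],[0,0,0,0.3,0.12,-0.8,-1],[0,0,0,0.05,0,-0.8,-1],[0,0,0,0,0,-0.6,-1],[0,0,0,0,0,-0.3,-1],[0,0,0,0,0,0,-1],[0,0,0,0,0,0,-1]]])

```text
time: 5.3
ee_pos: [0.6524, -0.1375, 0.0519]
eef_rot: [3.14, -0.002, 0.027]
wrist_force: [-0.2, -0.8, -0.3]
opening: 0.0373
```

jog_arm(targets=[[[0,0,0,0.17,0.2,-0.4,-1],[0,0,0,0,0,-0.2,-1],[0,0,0,0,0,0,-1],[0,0,0,0,0,0,-1]]])

```text
time: 5.63
ee_pos: [0.6593, -0.1327, 0.036]
eef_rot: [3.138, -0.007, 0.026]
wrist_force: [0.6, 0.5, -1.8]
opening: 0.0373
```

```bash
python3 snap.py d scene 120 170 120 120 5 top 270 60 110 110 5
```

```text
5.7333 [ 0.6594 -0.1329  0.0362] [ 3.138 -0.007  0.026] [-0.2 -0.5 -1.2] 0.03783863168226175
```

View pics/scene_d.png

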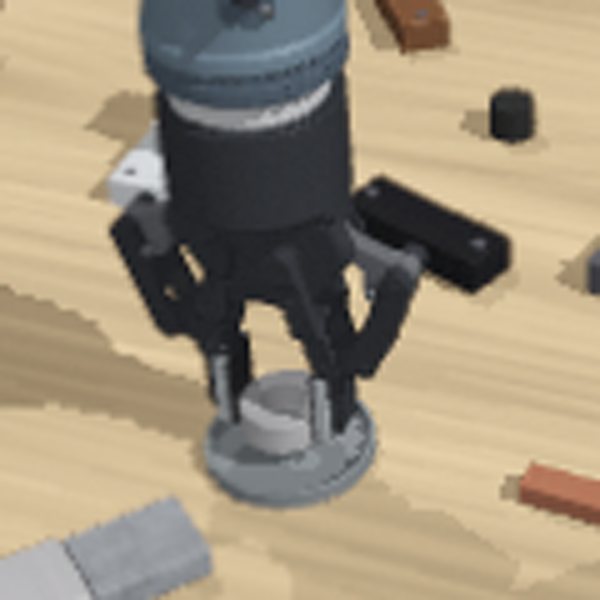

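The ring hangs over the dish, roughly centred. Lowering slowly.

jog_arm(targets=[[[0.03,0.07,0,-0.05,0.03,-0.15,-1],[0,0,0,0,0,-0.1,-1],[0,0,0,0,0,-0.05,-1],[0,0,0,0,0,0,-1]]])

```text
time: 6.07
ee_pos: [0.6586, -0.1322, 0.028]
eef_rot: [3.141, -0.002, 0.026]
wrist_force: [1.0, -0.4, -1.7]
opening: 0.0377
```

jog_arm(targets=[[[0,0,0,0,0,-0.08,-1],[0,0,0,0,0,0,-1],[0,0,0,0,0,0,-1]]])

```text
time: 6.32
ee_pos: [0.6586, -0.1322, 0.0252]
eef_rot: [3.141, -0.002, 0.026]
wrist_force: [-0.4, -1.1, -1.4]
opening: 0.038
```

jog_arm(targets=[[[0,0,0,0,0,-0.02,-0.2],[0,0,0,0,0,0,0.1],[0,0,0,0,0,0,0.3],[0,0,0,0,0,0,0.3],[0,0,0,0,0,0.3,0.3],[0,0,0,0,0,0.6,0.3],[0,0,0,0,0,1,0.5],[0,0,0,0,0,1,0.5]]])

```text
time: 6.98
ee_pos: [0.6538, -0.1305, 0.1083]
eef_rot: [-3.138, 0.01, 0.025]
wrist_force: [1.3, 0.1, 0.7]
opening: 0.0643
```

jog_arm(targets=[[[0,0,0,-0.5,-0.4,0.8,1],[0,0,0,-0.8,-0.55,0.5,1],[0,0,0,-0.8,-0.55,0,1],[0,0,0,-0.8,-0.55,0,1],[0,0,0,-0.8,-0.55,0,1],[0,0,0,-0.5,-0.4,0,1],[0,0,0,0,0,0,1]]])

```text
time: 7.57
ee_pos: [0.5302, -0.2249, 0.1676]
eef_rot: [3.132, -0.013, 0.031]
wrist_force: [0.5, 0.4, 0.8]
opening: 0.0859
```

```bash
python3 snap.py e scene 120 170 120 120 5 top 270 60 180 180 3
```

```text
7.6667 [ 0.5324 -0.2235  0.1676] [ 3.133 -0.015  0.031] [0.2 0.1 0.7] 0.08520531249581333
```

View pics/top_e.png

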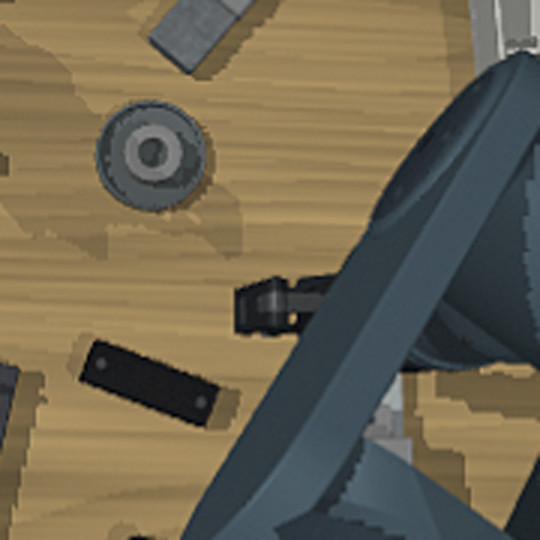

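View pics/scene_e.png

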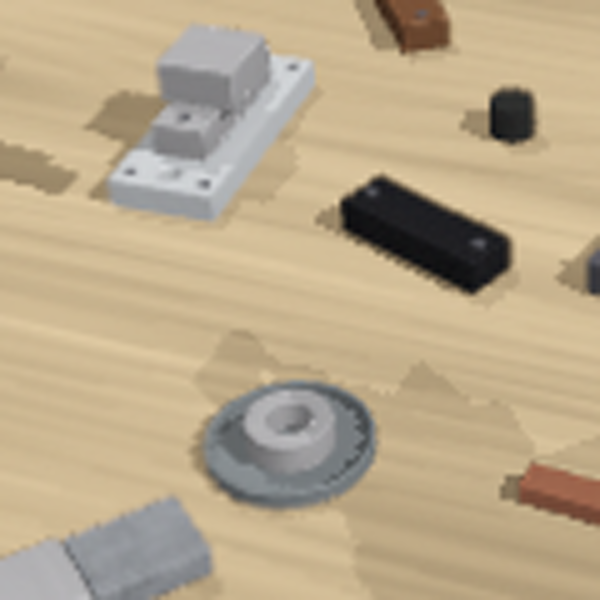

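jog_arm(targets=[[[0.04,0.08,0,-0.7,-0.4,-0.3,1],[0.04,0.06,0,-0.7,-0.4,-0.6,1],[0,0,-0.1,-0.7,-0.4,-0.6,1],[0,0,0,-0.5,-0.35,-0.3,0.5],[0,0,0,-0.1,-0.1,0,0.5],[0,0,0,0,0,0,0.5],[0,0,0,0,0,0,0.5]]])

```text
time: 8.25
ee_pos: [0.4573, -0.2709, 0.1159]
eef_rot: [3.139, -0.01, 0.028]
wrist_force: [0.3, -0.3, 0.3]
opening: 0.0641
```

jog_arm(targets=[[[0.02,0.08,-0.08,-0.4,-0.17,0,0.5],[0,0,0,0,0,0,0.5],[0,0,0,0,0,-0.6,0.5],[0,0,0,0,0,-0.4,0.5],[0,0,0,0,0,0,0.5],[0,0,0,0,0,0,0.5]]])

```text
time: 8.75
ee_pos: [0.4501, -0.2762, 0.089]
eef_rot: [3.136, -0.007, 0.024]
wrist_force: [0.3, 0.2, 0.3]
opening: 0.0644
```

jog_arm(targets=[[[0.04,0.08,0,-0.15,0,-0.5,0.5],[0,0,0,0,0,-0.4,0.5],[0,0,0,0,0,0,0.5],[0,0,0,0,0,0,0.5]]])

```text
time: 9.08
ee_pos: [0.4459, -0.2763, 0.0604]
eef_rot: [3.14, 0.001, 0.025]
wrist_force: [-0.7, -0.2, -0.1]
opening: 0.0643
```

```bash
python3 snap.py f scene 120 120 100 90 6
```

```text
9.1333 [ 0.4457 -0.276   0.0603] [3.14e+00 1.00e-03 2.50e-02] [-0.5  0.5 -1. ] 0.0644423881230645
```

View pics/scene_f.png

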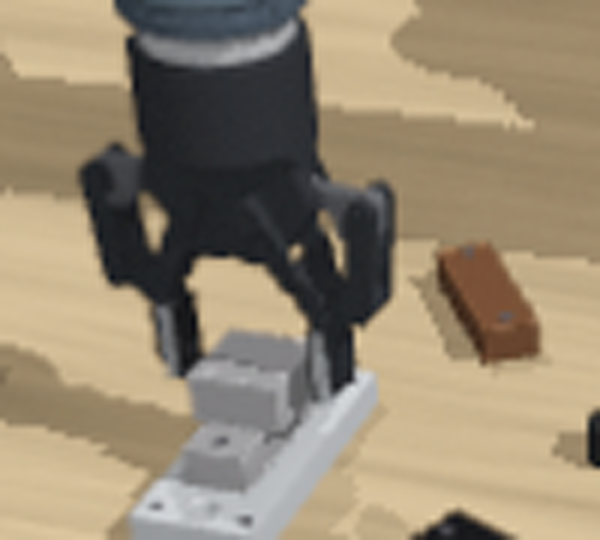

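The fingers straddle the block. Lowering slightly and closing.

jog_arm(targets=[[[0,0,0,0,-0.02,-0.1,0.4],[0,0,0,0,0,0,0.2],[0,0,0,0,0,0,0],[0,0,0,0,0,0,-0.3],[0,0,0,0,0,0,-1],[0,0,0,0,0,0,-1],[0,0,0,0,0,0,-1]]])

```text
time: 9.72
ee_pos: [0.446, -0.2771, 0.0579]
eef_rot: [3.139, 0.0, 0.025]
wrist_force: [-0.0, -0.5, -1.4]
opening: 0.0426
```

jog_arm(targets=[[[0,0,0,0,0,0.3,-1],[0,0,0,0,0,0.6,-1],[0,0,0,0,0,0.8,-1],[0,0,0,0,0.3,0.7,-1],[0,0,0,0,0.6,0.4,-1],[0,0,0,0,0.8,0,-1],[0,0,0,0,0.8,0,-1],[0,0,0,0,0.8,0,-1]]])

```text
time: 10.38
ee_pos: [0.4451, -0.1786, 0.1493]
eef_rot: [3.138, -0.001, 0.018]
wrist_force: [0.5, -0.5, -2.3]
opening: 0.0432
```

jog_arm(targets=[[[0,0,0.1,0,0.9,0,-1],[0,0,0.1,0,0.9,0,-1],[0,0,0.1,0,0.9,0,-1],[0,0,0.1,0,0.9,0,-1],[0,0,0.1,0,0.9,0,-1],[0,0,0.1,0,0.9,0,-1],[0,0,0,0,0.9,0,-1],[0,0,0,0,0.9,0,-1]]])

```text
time: 11.05
ee_pos: [0.4436, 0.0468, 0.1552]
eef_rot: [3.135, -0.007, 0.078]
wrist_force: [0.4, 0.6, -3.3]
opening: 0.0426
```

jog_arm(targets=[[[0,0,0,0,0.9,0,-1],[0,0,0,0,0.9,0,-1],[0,0,0,-0.05,0.9,0,-1],[0,0,0,-0.05,0.9,0,-1],[0,0,0,-0.05,0.9,0,-1],[0,0,0,-0.05,0.9,0,-1],[0,0,0,0,0.8,0,-1],[0,0,0,0,0.4,0,-1]]])

```text
time: 11.72
ee_pos: [0.4347, 0.2577, 0.1607]
eef_rot: [3.136, -0.012, 0.081]
wrist_force: [0.3, -0.5, -2.3]
opening: 0.0427
```

jog_arm(targets=[[[0.04,0.05,0,0,0.1,0,-1],[0,0,0,0,0,0,-1],[0,0,0,0,0,0,-1]]])

```text
time: 11.97
ee_pos: [0.4337, 0.2632, 0.1618]
eef_rot: [-3.142, -0.007, 0.086]
wrist_force: [-0.5, 0.2, -2.0]
opening: 0.0427
```

jog_arm(targets=[[[0,0.07,0,0.08,0.42,-0.4,-1],[0,0,0,0,0,-0.8,-1],[0,0,0,0,0,-0.9,-1],[0,0,0,0,0,-0.9,-1],[0,0,0,0,0,-0.5,-1],[0,0,0,0,0,-0.2,-1],[0,0,0,0,0,0,-1],[0,0,0,0,0,0,-1]]])

```text
time: 12.63
ee_pos: [0.4399, 0.2682, 0.0505]
eef_rot: [3.141, -0.006, 0.076]
wrist_force: [-0.0, 0.3, -2.1]
opening: 0.0424
```

```bash
python3 snap.py g scene 310 150 120 120 5
```

```text
12.6833 [0.4401 0.2683 0.0508] [ 3.141 -0.006  0.076] [-1.2  0.2 -2.8] 0.042454298660634875
```

View pics/scene_g.png

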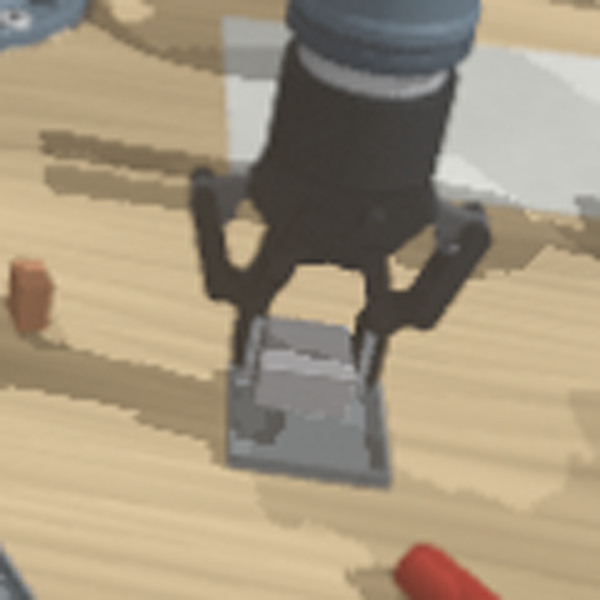

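Block over the tray. It needs +7 mm in y and −4 mm in x before going down.

jog_arm(targets=[[[0,0.06,0,-0.13,0.26,-0.1,-1],[0,0,0,0,0,-0.3,-1],[0,0,0,0,0,-0.2,-1],[0,0,0,0,0,0,-1],[0,0,0,0,0,0,-1]]])

```text
time: 13.1
ee_pos: [0.4392, 0.278, 0.0354]
eef_rot: [-3.139, -0.008, 0.076]
wrist_force: [-0.0, 0.2, -1.8]
opening: 0.0426
```

jog_arm(targets=[[[0,0.06,0,-0.1,-0.06,-0.2,-1],[0,0,0,0,0,-0.08,-1],[0,0,0,0,0,0,-1],[0,0,0,0,0,0,-1]]])

```text
time: 13.43
ee_pos: [0.4358, 0.2762, 0.0263]
eef_rot: [-3.139, -0.001, 0.077]
wrist_force: [0.1, -0.2, -3.1]
opening: 0.0429
```

jog_arm(targets=[[[0,0,0,0,0,-0.035,-1],[0,0,0,0,0,0,-1],[0,0,0,0,0,0,0],[0,0,0,0,0,0,0.4],[0,0,0,0,0,0,0.4],[0,0,0,0,0,0.3,0.4],[0,0,0,0,0,0.7,0.4],[0,0,0,0,0,1,0.5]]])

```text
time: 14.1
ee_pos: [0.4329, 0.2748, 0.0836]
eef_rot: [-3.141, 0.007, 0.076]
wrist_force: [0.4, 0.2, -0.4]
opening: 0.064
```

jog_arm(targets=[[[0,0,0,0,0,1,1],[0,0,0,0,-0.5,0.8,1],[0,0,0,0,-0.9,0.2,1],[0,0,0,0,-1,0,1],[0,0,0,0,-1,0,1],[0,0,0,0,-1,0,1],[0,0,0,0,-1,0,1],[0,0,0,0,-1,0,1]]])

```text
time: 14.77
ee_pos: [0.4392, 0.0824, 0.164]
eef_rot: [-3.138, -0.021, 0.087]
wrist_force: [1.0, 0.4, 0.7]
opening: 0.0857
```

```bash
python3 snap.py h scene 310 150 120 120 5 top 60 150 120 120 4
```

```text
14.8667 [0.4398 0.0802 0.1641] [-3.139 -0.021  0.082] [-0.  -0.1 -0.1] 0.08531313735145166
```

View pics/scene_h.png

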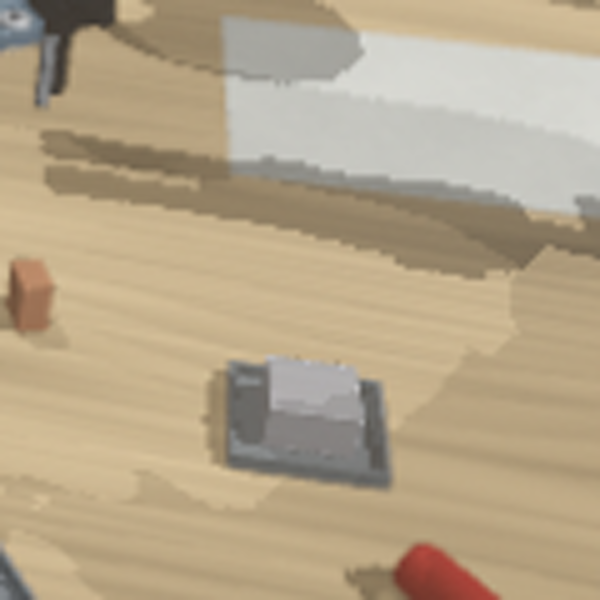

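View pics/top_h.png

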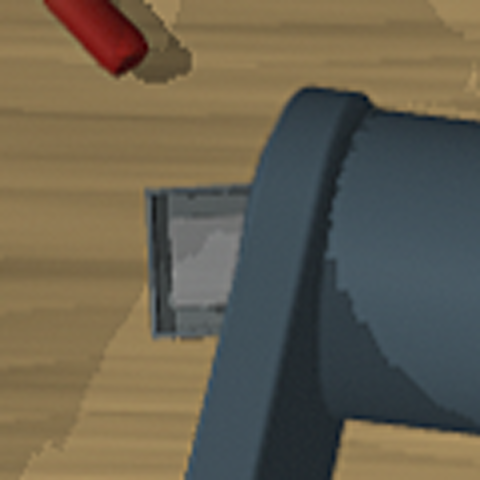

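jog_arm(targets=[[[0,0.1,0,0,-1,0,1],[0,0.1,0,0,-1,0,1],[0,0,-0.1,0,-1,0,1],[0,0,-0.1,0,-1,0,1],[0,0,0,0,-1,0,1],[0,0,0,0,-1,0,1],[0,0,0,0,-1,0,1],[0,0,0,0,-1,0,1]]])

```text
time: 15.53
ee_pos: [0.4412, -0.1632, 0.172]
eef_rot: [-3.138, -0.012, 0.069]
wrist_force: [1.0, -0.9, 0.3]
opening: 0.0857
```

jog_arm(targets=[[[0,0,0,0,-1,0,1],[0,0,0,0,-1,0,1],[0,0,0,0,-1,0,1],[0,0,0,0,-0.7,-0.3,0.5],[0,0,0,0,-0.2,-0.6,0.3],[0,0,0,0,0,-0.6,0.3],[0,0,0,0,0,0,0.3],[0,0,0,0,0,0,0.3]]])

```text
time: 16.2
ee_pos: [0.4452, -0.2924, 0.1345]
eef_rot: [3.134, -0.023, 0.065]
wrist_force: [0.2, 0.0, -0.4]
opening: 0.0559
```

jog_arm(targets=[[[0.06,0.1,-0.05,-0.04,0.38,0,0.3],[0,0.1,0,0,0,-0.5,0.3],[0,0,0,0,0,-0.8,0.3],[0,0,0,0,0,-0.4,0.3],[0,0,0,0,0,0,0.3],[0,0,0,0,0,0,0.3]]])

```text
time: 16.7
ee_pos: [0.4479, -0.2764, 0.0897]
eef_rot: [3.138, -0.007, 0.063]
wrist_force: [0.1, -0.0, 1.0]
opening: 0.0552
```

```bash
python3 snap.py i scene 110 100 120 120 5 top 335 150 120 120 5
```

```text
16.8 [ 0.4481 -0.277   0.0901] [ 3.137 -0.008  0.063] [ 0.5 -0.2 -0.5] 0.055071201313407224
```

View pics/top_i.png

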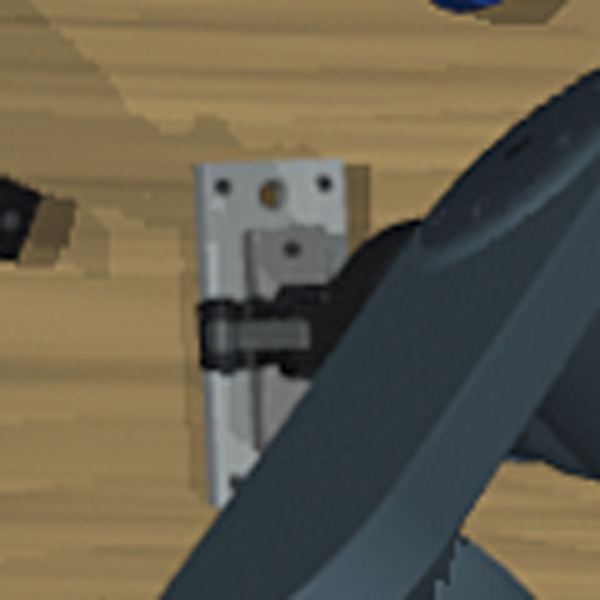

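View pics/scene_i.png

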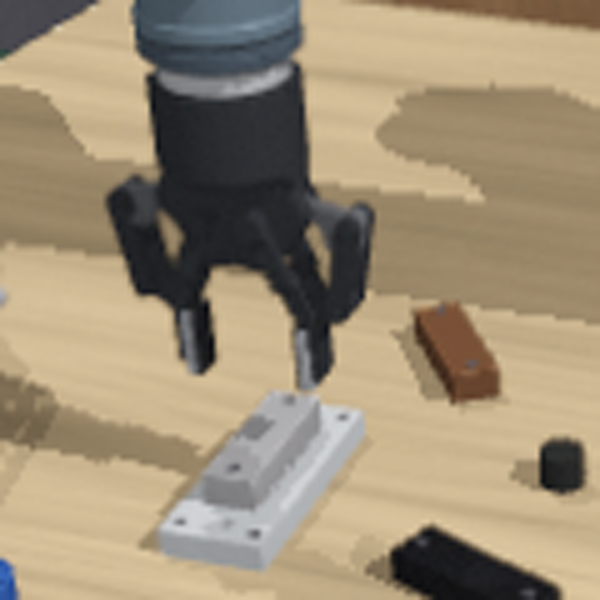

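jog_arm(targets=[[[0.04,0.08,-0.06,-0.15,-0.08,-0.4,0.3],[0,0,0,0,0,-0.5,0.3],[0,0,0,0,0,-0.4,0.3],[0,0,0,0,0,0,0.3],[0,0,0,0,0,0,0.3]]])

```text
time: 17.22
ee_pos: [0.4447, -0.2819, 0.0522]
eef_rot: [3.136, -0.003, 0.055]
wrist_force: [0.2, -0.5, -0.3]
opening: 0.0558
```

jog_arm(targets=[[[0.05,0.03,0,-0.05,0.08,-0.3,0.3],[0,0,0,0,0,-0.08,0.3],[0,0,0,0,0,0,0.1],[0,0,0,0,0,0,-0.1]]])

```text
time: 17.55
ee_pos: [0.443, -0.2798, 0.0401]
eef_rot: [-3.141, 0.0, 0.055]
wrist_force: [-0.3, 0.4, -0.1]
opening: 0.0383
```

```bash
python3 snap.py j scene 120 120 100 100 6
```

```text
17.6 [ 0.4431 -0.2799  0.0403] [-3.141 -0.     0.055] [ 0.4  0.2 -0.3] 0.03824059972326653
```

View pics/scene_j.png

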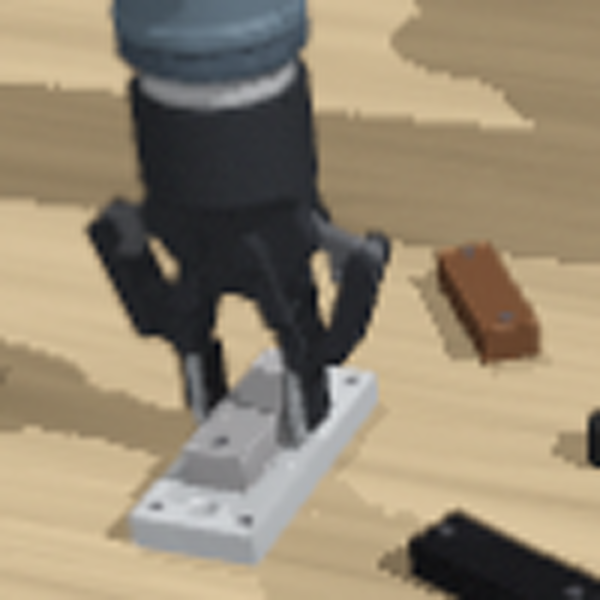

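Fingers are either side of the bar. Closing and lifting.

jog_arm(targets=[[[0,0,0,0,0,0.06,-0.2],[0,0,0,0,0,0,-0.5],[0,0,0,0,0,0,-1],[0,0,0,0,0,0,-1],[0,0,0,0,0,0,-1]]])

```text
time: 18.02
ee_pos: [0.4432, -0.2799, 0.043]
eef_rot: [3.141, -0.0, 0.055]
wrist_force: [-0.1, -0.7, -1.9]
opening: 0.0279
```

jog_arm(targets=[[[0,0,0,0,0,0.2,-1],[0,0,0,0,0,0.5,-1],[0,0,0,0,0,0.8,-1],[0,0,0,0,0,0.8,-1],[0,0,0,0,0,0.6,-1],[0,0,0,0,0,0.2,-1],[0,0,0,0,0,0,-1]]])

```text
time: 18.6
ee_pos: [0.439, -0.2754, 0.1365]
eef_rot: [-3.133, 0.008, 0.055]
wrist_force: [0.5, 0.2, -5.8]
opening: 0.0286
```

```bash
python3 snap.py k scene 110 80 120 140 4 
```

```text
18.65 [ 0.4389 -0.2753  0.1358] [-3.132  0.008  0.055] [ 0.  -0.4 -4.4] 0.028202624185378573
```

View pics/scene_k.png

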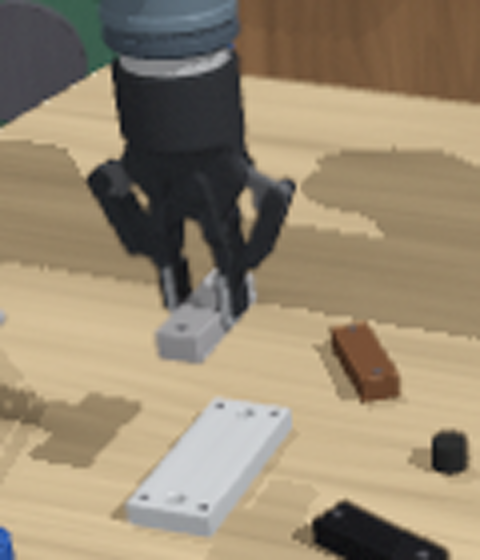

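jog_arm(targets=[[[-0.05,-0.05,0.2,0.2,0.4,0.1,-1],[0,0,0.4,0.4,0.8,0,-1],[0,0,0.4,0.4,0.9,0,-1],[0,0,0.4,0.4,0.9,0,-1],[0,0,0.4,0.4,0.9,0,-1],[0,0,0.4,0.4,0.9,0,-1],[0,0,0.4,0.4,0.9,0,-1],[0,0,0.4,0.4,0.9,0,-1]]])

```text
time: 19.32
ee_pos: [0.5233, -0.072, 0.127]
eef_rot: [-3.128, 0.016, 0.356]
wrist_force: [-0.0, 0.2, -5.9]
opening: 0.0281
```

jog_arm(targets=[[[0,0,0.4,0.4,0.9,0,-1],[0,0,0.4,0.4,0.9,0,-1],[0,0,0.4,0.4,0.9,0,-1],[0,0,0.4,0.4,0.9,0,-1],[0,0,0.4,0.4,0.9,0,-1],[0,0,0.4,0.4,0.9,0,-1],[0,0,0.3,0.2,0.4,0,-1],[0,0,0,0,0,0,-1]]])

```text
time: 19.98
ee_pos: [0.596, 0.1182, 0.1104]
eef_rot: [-3.113, 0.033, 0.647]
wrist_force: [-1.4, -0.6, -4.5]
opening: 0.0282
```

jog_arm(targets=[[[0,-0.2,-0.1,0.5,0.5,0,-1],[0,-0.2,-0.1,0.4,0.4,0,-1],[0,0,0,0,0,0,-1],[0,0,0,0,0,0,-1]]])

```text
time: 20.32
ee_pos: [0.619, 0.1445, 0.1027]
eef_rot: [-3.132, 0.011, 0.626]
wrist_force: [-0.5, -0.3, -5.8]
opening: 0.0281
```

jog_arm(targets=[[[0,-0.14,0,0.26,0.18,-0.3,-1],[0,0,0,0,0,-0.6,-1],[0,0,0,0,0,-0.4,-1],[0,0,0,0,0,0,-1],[0,0,0,0,0,0,-1]]])

```text
time: 20.73
ee_pos: [0.6247, 0.1459, 0.0579]
eef_rot: [-3.139, 0.005, 0.622]
wrist_force: [0.1, 1.0, -4.6]
opening: 0.0283
```

```bash
python3 snap.py l scene 240 180 130 130 5 top 120 60 130 120 5
```

```text
20.8333 [0.6249 0.1461 0.0586] [-3.139  0.004  0.622] [-1.2 -0.1 -4.6] 0.028329624128391576
```

View pics/scene_l.png

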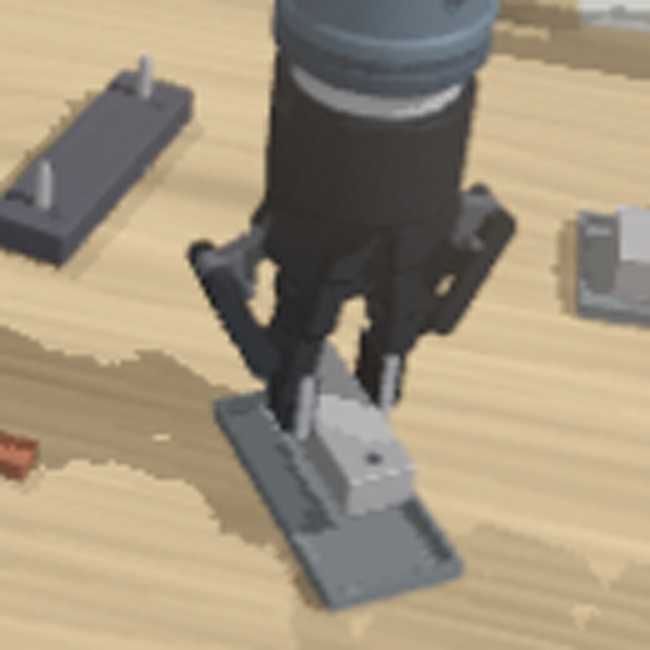

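View pics/top_l.png

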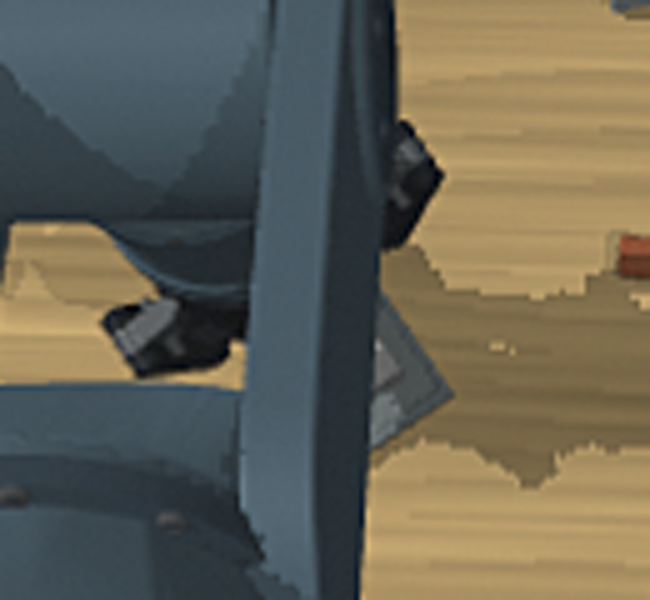

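The bar lines up with the tray. Lowering.

jog_arm(targets=[[[0,-0.05,0,0.06,0.13,-0.2,-1],[0,0,0,0,0,-0.3,-1],[0,0,0,0,0,-0.2,-1],[0,0,0,0,0,0,-1],[0,0,0,0,0,0,-1]]])

```text
time: 21.25
ee_pos: [0.6289, 0.1504, 0.0382]
eef_rot: [3.138, -0.005, 0.622]
wrist_force: [0.6, -0.1, -5.3]
opening: 0.0283
```

jog_arm(targets=[[[0,0.06,0,-0.06,0,-0.15,-1],[0,0,0,0,0,-0.08,-1],[0,0,0,0,0,0,-1],[0,0,0,0,0,0,-1]]])

```text
time: 21.58
ee_pos: [0.627, 0.1505, 0.0308]
eef_rot: [-3.141, 0.001, 0.622]
wrist_force: [-0.4, -0.0, -5.5]
opening: 0.0279
```

jog_arm(targets=[[[0,0,0,0,0,-0.03,-1],[0,0,0,0,0,0,-1],[0,0,0,0,0,0,-0.3],[0,0,0,0,0,0,0],[0,0,0,0,0,0,0.1],[0,0,0,0,0,0.3,0.1],[0,0,0,0,0,0.7,0.1],[0,0,0,0,0,1,0.3]]])

```text
time: 22.25
ee_pos: [0.6257, 0.1502, 0.0896]
eef_rot: [-3.139, 0.004, 0.622]
wrist_force: [0.1, -0.3, -0.5]
opening: 0.0554
```

jog_arm(targets=[[[0,0,0,0,0,1,1],[0,0,-0.4,-0.3,-0.5,1,1],[0,0,-0.4,-0.4,-0.9,0.2,1],[0,0,-0.4,-0.4,-0.9,0,1],[0,0,-0.4,-0.4,-0.9,0,1],[0,0,-0.4,-0.4,-0.9,0,1],[0,0,-0.4,-0.4,-0.9,0,1],[0,0,-0.4,-0.4,-0.9,0,1]]])

```text
time: 22.92
ee_pos: [0.5523, -0.0278, 0.1818]
eef_rot: [3.126, -0.027, 0.34]
wrist_force: [1.1, -0.8, -0.3]
opening: 0.0852
```

```bash
python3 snap.py m scene 240 180 130 130 5 top 90 70 300 200 2
```

```text
23.0167 [ 0.5518 -0.0301  0.1818] [ 3.125 -0.026  0.337] [-0.2 -0.3  0. ] 0.08546890653613451
```

View pics/scene_m.png

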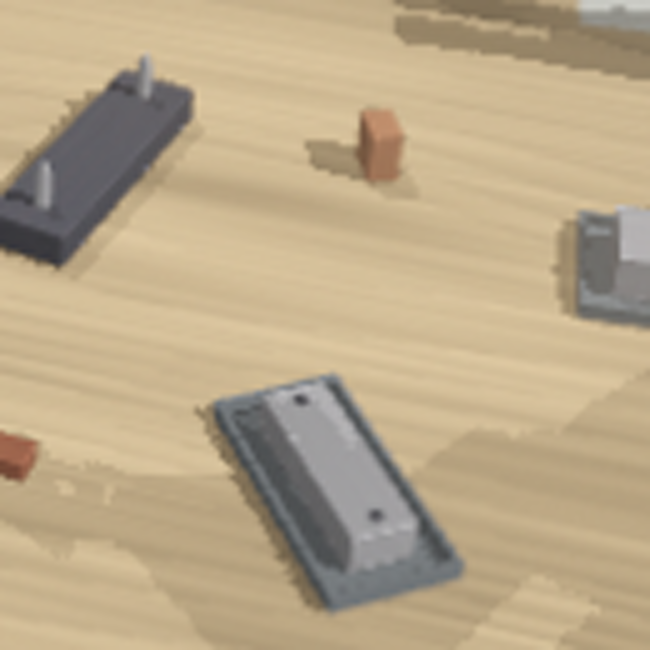

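View pics/top_m.png

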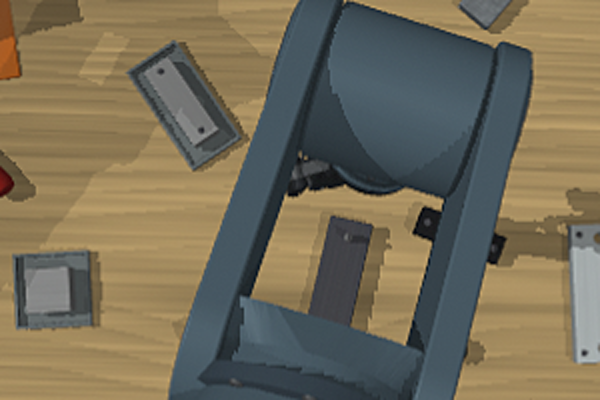

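The bar is laid lengthwise in its tray. Now a precise measurement of the bare plate and the fixture in both views.

```bash
python3 - <<'E'
from h import *
t=load("top_m"); s=load("scene_m")
cv2.imwrite("pics/p1.png",cv2.resize(t["frame"][170:265,355:425,::-1],(560,760)[:2],interpolation=cv2.INTER_CUBIC)[:600] if 0 else cv2.resize(t["frame"][172:260,360:425,::-1],(65*6,88*6),interpolation=cv2.INTER_CUBIC))
cv2.imwrite("pics/p2.png",cv2.resize(s["frame"][165:225,130:200,::-1],(700,600),interpolation=cv2.INTER_CUBIC))
cv2.imwrite("pics/p3.png",cv2.resize(s["frame"][180:240,230:290,::-1],(600,600),interpolation=cv2.INTER_CUBIC))
f=t["frame"].astype(int)
m=((f[:,:,2]-f[:,:,0])>-12).astype(np.uint8)
import importlib
def rect(d,q,z):
    c=max(cv2.findContours(q,cv2.RETR_EXTERNAL,cv2.CHAIN_APPROX_NONE)[0],key=cv2.contourArea)
    p=plane(d,c.reshape(-1,2),z)[:,:2].astype(np.float32)
    (x,y),(w,h),a=cv2.minAreaRect(p*1000)
    if w<h: w,h=h,w;a+=90
    return np.round([x,y,w,h,(a+90)%180-90],1)
q=m.copy(); q[:,:365]=0;q[:,420:]=0;q[:170]=0;q[265:]=0
for b in (100,120,130,140):
    qq=q*(f.mean(2)>b).astype(np.uint8); print(b,rect(t,qq,.016))
E
```

```text
100 [ 445.9 -277.9  139.9   61.1    3.6]
120 [ 445.4 -278.8  138.8   59.5    3.7]
130 [ 435.4 -279.7  118.    58.9    3.7]
140 [ 435.6 -280.   117.4   57.7    3.6]
```

View pics/p1.png

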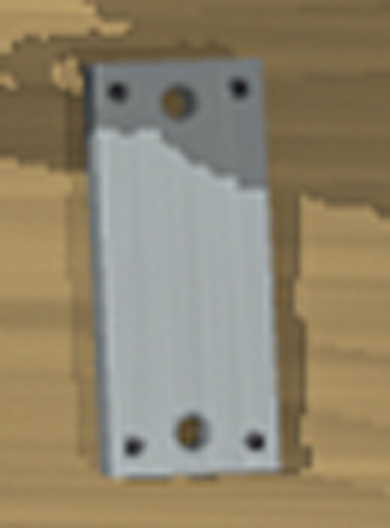

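View pics/p2.png

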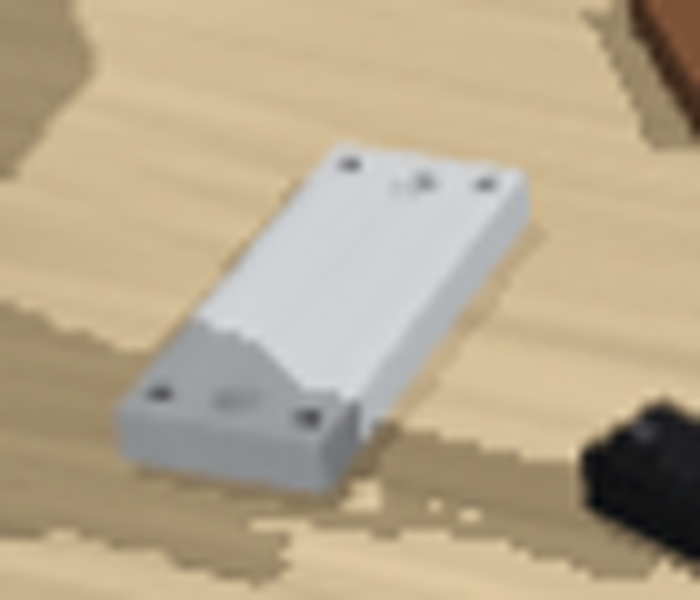

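View pics/p3.png

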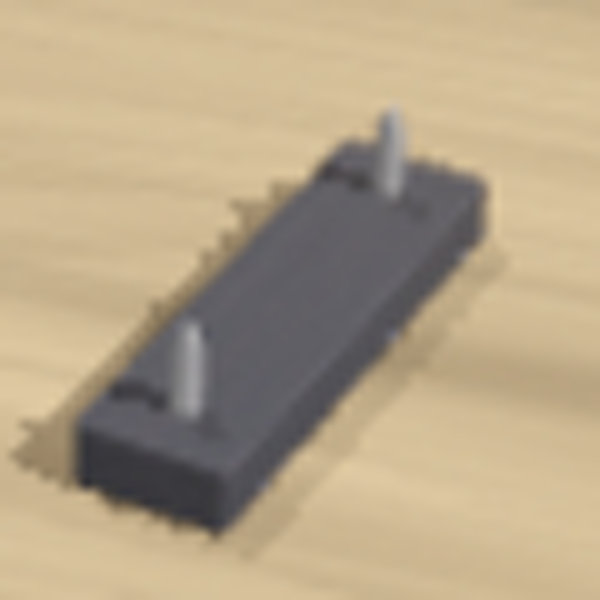

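```bash
python3 - <<'E'
from h import *
t=load("top_m"); s=load("scene_m"); t0=load("top0")
def P(d,o,k,pts,z): return plane(d,[(o[0]+(x+.5)/k-.5,o[1]+(y+.5)/k-.5) for x,y in pts],z)[:,:2]*1000
def rep(n,p):
    a=[np.degrees(np.arctan2(*(p[i]-p[j])[::-1])) for i,j in ([(0,2),(1,3)] if len(p)==4 else [(0,1)])]
    print(n,p.round(1).tolist(),"c",p.mean(0).round(1),"yaw",np.round(a,1))
rep("T screws",P(t,(360,172),6,[(118,92),(240,88),(133,446),(256,441)],.016))
rep("T holes",P(t,(360,172),6,[(180,102),(192,432)],.015))
rep("S screws",P(s,(130,165),10,[(485,183),(349,163),(308,417),(160,393)][::-1],.016))
rep("S plate corners",P(s,(130,165),10,[(120,414),(330,448),(345,143),(527,176)],.016))
rep("S fix corners",P(s,(230,180),10,[(80,428),(230,478),(350,140),(488,183)],.020))
rep("S dowel tips",P(s,(230,180),10,[(190,320),(393,108)],.046))
rep("T fix corners",P(t0,(225,170),6,[(184,47),(309,76),(86,484),(212,508)],.020))
rep("T tips",P(t0,(225,170),6,[(230,108),(153,442)],.046))
E
```

```text
T screws [[505.0, -255.2], [507.5, -297.2], [385.6, -262.3], [388.1, -304.5]] c [ 446.6 -279.8] yaw [3.4 3.5]
T holes [[502.3, -276.8], [390.7, -282.7]] c [ 446.5 -279.8] yaw [3.]
S screws [[503.2, -298.3], [500.7, -256.2], [382.2, -306.4], [379.6, -264.5]] c [ 441.4 -281.3] yaw [3.8 3.9]
S plate corners [[515.1, -303.2], [511.4, -244.2], [372.5, -312.8], [372.3, -254.8]] c [ 442.8 -278.7] yaw [3.8 4.4]
S fix corners [[507.4, -41.8], [514.9, -1.1], [360.6, -13.5], [369.2, 27.5]] c [438.   -7.2] yaw [-10.9 -11.1]
S dowel tips [[490.3, -19.3], [381.0, 2.9]] c [435.7  -8.2] yaw [-11.5]
T fix corners [[517.1, -2.8], [508.5, -44.8], [370.9, 26.0], [363.9, -16.0]] c [440.1  -9.4] yaw [-11.2 -11.3]
T tips [[495.5, -17.9], [386.7, 4.3]] c [441.1  -6.8] yaw [-11.5]
```

jog_arm(targets=[[[0.03,0.1,-0.3,-0.4,-0.9,0,1],[0.02,0.1,-0.3,-0.4,-0.9,0,1],[0.02,0.1,-0.3,-0.4,-0.9,0,1],[0,0,-0.3,-0.4,-0.9,0,1],[0,0,-0.3,-0.4,-0.9,0,1],[0,0,-0.3,-0.4,-0.9,0,1],[0,0,-0.3,-0.4,-0.9,0,1],[0,0,-0.3,-0.4,-0.9,0,1]]])

```text
time: 23.68
ee_pos: [0.4581, -0.2497, 0.1934]
eef_rot: [3.132, -0.015, 0.097]
wrist_force: [-0.6, -0.6, -0.4]
opening: 0.0855
```

jog_arm(targets=[[[0,0,0,-0.2,-0.5,0,1],[0,0,0,0,0,0,1],[0,0,0,0,0,0,1]]])

```text
time: 23.93
ee_pos: [0.4517, -0.2707, 0.1974]
eef_rot: [3.126, -0.019, 0.091]
wrist_force: [0.7, 0.6, 0.2]
opening: 0.0851
```

jog_arm(targets=[[[0.14,0.2,-0.25,-0.2,-0.25,-0.3,1],[0,0,0,0,0,-0.8,1],[0,0,0,0,0,-0.9,1],[0,0,0,0,0,-0.9,1],[0,0,0,0,0,-0.7,1],[0,0,0,0,0,-0.4,1],[0,0,0,0,0,0,1],[0,0,0,0,0,0,1]]])

```text
time: 24.6
ee_pos: [0.449, -0.2732, 0.0735]
eef_rot: [-3.14, 0.001, 0.068]
wrist_force: [1.2, 0.2, 0.4]
opening: 0.0854
```

jog_arm(targets=[[[0,0,-0.05,-0.1,-0.22,-0.3,1],[0,0,0,0,0,-0.5,1],[0,0,0,0,0,-0.3,1],[0,0,0,0,0,0,1],[0,0,0,0,0,0,1]]])

```text
time: 25.02
ee_pos: [0.4484, -0.2818, 0.0417]
eef_rot: [3.139, -0.002, 0.064]
wrist_force: [-0.4, -0.1, 0.7]
opening: 0.0853
```

```bash
python3 snap.py n scene 110 120 120 110 5
```

```text
25.0667 [ 0.4484 -0.2818  0.0418] [ 3.139e+00 -3.000e-03  6.400e-02] [ 0.6 -0.  -0.2] 0.08522611142264533
```

View pics/scene_n.png

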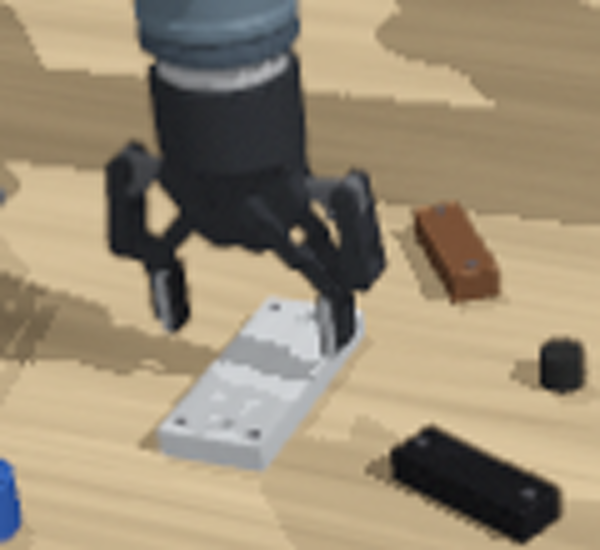

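Straddling the plate. Going down to a TCP height of about 16 mm, then closing.

jog_arm(targets=[[[0.02,0.03,0,-0.06,0.06,-0.3,1],[0,0,0,0,0,-0.3,1],[0,0,0,0,0,-0.1,1],[0,0,0,0,0,0,0.7],[0,0,0,0,0,0,0.5]]])

```text
time: 25.48
ee_pos: [0.4474, -0.281, 0.0207]
eef_rot: [3.139, -0.002, 0.064]
wrist_force: [-0.1, -0.7, -0.8]
opening: 0.0647
```

jog_arm(targets=[[[0,0,0,-0.04,0.03,-0.15,0.5],[0,0,0,0,0,0,0.5],[0,0,0,0,0,0,0.5]]])

```text
time: 25.73
ee_pos: [0.4462, -0.2801, 0.0159]
eef_rot: [3.139, -0.002, 0.064]
wrist_force: [-0.1, 0.1, -0.5]
opening: 0.0642
```

```bash
python3 snap.py o scene 120 140 100 90 6
```

```text
25.7833 [ 0.4461 -0.2799  0.0158] [ 3.139e+00 -2.000e-03  6.400e-02] [-0.3 -0.2 -0.9] 0.06396982606362642
```

View pics/scene_o.png

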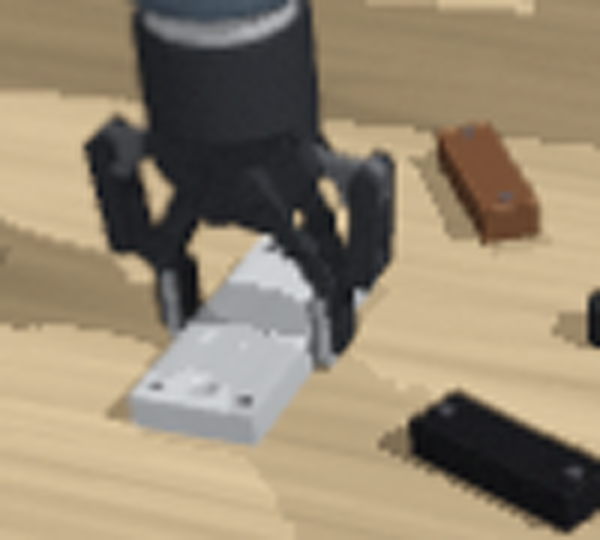

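jog_arm(targets=[[[0,0,0,0,0,0,0.3],[0,0,0,0,0,0,0],[0,0,0,0,0,0,-1],[0,0,0,0,0,0,-1],[0,0,0,0,0,0,-1],[0,0,0,0,0,0,-1]]])

```text
time: 26.28
ee_pos: [0.4461, -0.2799, 0.0164]
eef_rot: [3.139, -0.002, 0.064]
wrist_force: [-0.2, 0.1, -0.9]
opening: 0.0564
```

jog_arm(targets=[[[0,0,0,0,0,0.2,-1],[0,0,0,0,0,0.5,-1],[0,0,0,0,0,0.8,-1],[0,0,0,0,0,0.8,-1],[0,0,0,0,0,0.7,-1],[0,0,0,0,0,0.4,-1],[0,0,0,0,0,0,-1],[0,0,0,0,0,0,-1]]])

```text
time: 26.95
ee_pos: [0.4416, -0.2754, 0.1198]
eef_rot: [-3.135, 0.006, 0.064]
wrist_force: [-0.0, -0.2, -4.7]
opening: 0.0564
```

```bash
python3 snap.py p scene 110 80 120 140 4 
```

```text
27.0 [ 0.4417 -0.2754  0.1196] [-3.135  0.006  0.064] [ 0.9 -0.9 -4.1] 0.05665110090188769
```

View pics/scene_p.png

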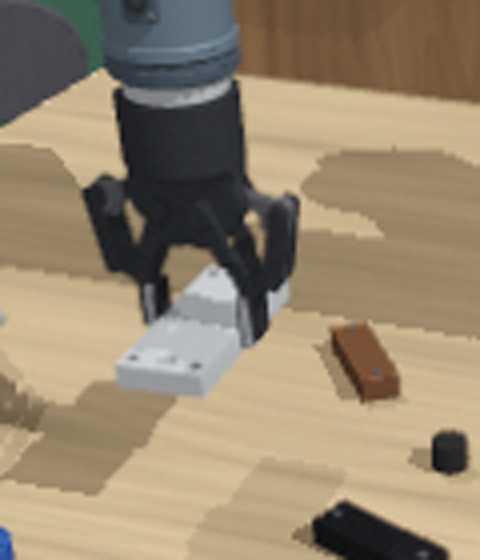

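jog_arm(targets=[[[-0.05,-0.05,-0.2,0,0.3,0.1,-1],[0,0,-0.3,0,0.7,0.1,-1],[0,0,-0.3,0,0.8,0,-1],[0,0,-0.3,0,0.8,0,-1],[0,0,-0.3,0,0.8,0,-1],[0,0,-0.3,0,0.8,0,-1],[0,0,-0.3,0,0.8,0,-1],[0,0,-0.3,0,0.8,0,-1]]])

```text
time: 27.67
ee_pos: [0.4351, -0.0963, 0.1156]
eef_rot: [-3.135, 0.015, -0.185]
wrist_force: [0.8, -0.5, -4.0]
opening: 0.0567
```

jog_arm(targets=[[[0,0,-0.2,0,0.8,0,-1],[0,0,0,0,0.8,0,-1],[0,0,0,0,0.6,0,-1],[0,0,0,0,0.3,0,-1],[0,0,0,0,0,0,-1],[0,0,0,0,0,0,-1]]])

```text
time: 28.17
ee_pos: [0.4281, -0.0117, 0.108]
eef_rot: [-3.132, 0.03, -0.203]
wrist_force: [0.3, -0.3, -4.8]
opening: 0.0566
```

jog_arm(targets=[[[-0.15,-0.27,0.05,0.41,0.1,0,-1],[0,0,0,0,0,0,-1],[0,0,0,0,0,0,-1]]])

```text
time: 28.42
ee_pos: [0.4399, -0.0108, 0.1067]
eef_rot: [3.141, 0.003, -0.199]
wrist_force: [0.3, -0.6, -4.1]
opening: 0.0563
```

jog_arm(targets=[[[0,-0.03,0.02,0.03,0.06,-0.4,-1],[0,0,0,0,0,-0.5,-1],[0,0,0,0,0,-0.2,-1],[0,0,0,0,0,0,-1],[0,0,0,0,0,0,-1]]])

```text
time: 28.83
ee_pos: [0.4407, -0.0132, 0.073]
eef_rot: [3.141, 0.002, -0.201]
wrist_force: [0.5, 0.2, -4.6]
opening: 0.0564
```

```bash
python3 snap.py q scene 210 130 110 110 6 top 215 150 100 120 5
```

```text
28.9333 [ 0.4411 -0.0131  0.0734] [ 3.141e+00  1.000e-03 -2.010e-01] [ 0.5 -0.4 -4. ] 0.05630763686080504
```

View pics/scene_q.png

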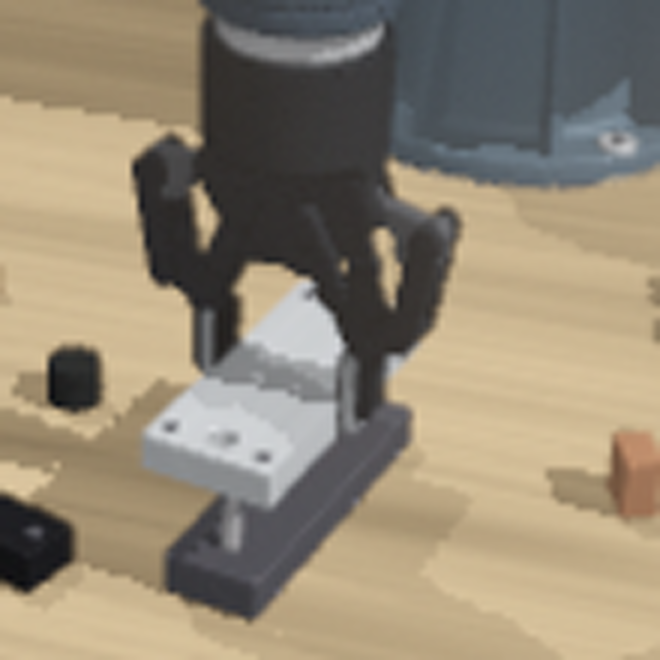

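View pics/top_q.png

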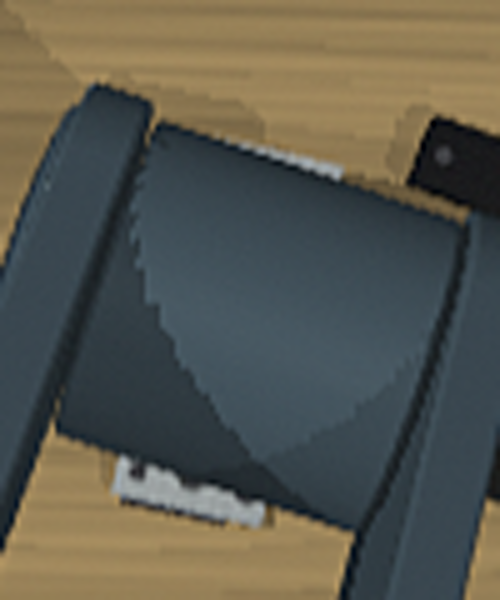

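```bash
python3 - <<'E'
from h import *
t=load("top_q"); s=load("scene_q")
def P(d,o,k,pts,z): return (plane(d,[(o[0]+(x+.5)/k-.5,o[1]+(y+.5)/k-.5) for x,y in pts],z)[:,:2]*1000).round(1).tolist()
print("S screws,hole",P(s,(210,130),6,[(170,427),(263,457),(226,437)],.073))
print("S near corners",P(s,(210,130),6,[(145,433),(275,474)],.073))
print("T far,near edge ends",P(t,(215,150),5,[(342,172),(116,496),(264,527)],.073))
yaw=-.2; c=np.array([441.1,-13.1]); a=np.array([np.cos(yaw),np.sin(yaw)]); n=np.array([-a[1],a[0]])
print("pred hole",c+56*a,"corner far neg y",c+70*a-29*n,"near corners",c-70*a+29*n,c-70*a-29*n,"far +y",c+70*a+29*n)
E
```

```text
S screws,hole [[492.0, -46.1], [500.3, -4.5], [491.6, -22.6]]
S near corners [[499.2, -54.2], [510.0, 3.3]]
T far,near edge ends [[501.8, -55.0], [377.3, 27.3], [366.9, -28.7]]
pred hole [495.98372836 -24.22548252] corner far neg y [503.94324986 -55.42878391] near corners [378.25675014  29.22878391] [366.73392896 -27.6150776 ] far +y [515.46607104   1.4150776 ]
```

Both views put the seat at about (440.8, −8.0) in TCP coordinates. Shift +5 mm in y and descend, watching the force.

jog_arm(targets=[[[0,0,0.03,0,0.17,-0.05,-1],[0,0,0,0,0,0,-1],[0,0,0,0,0,0,-1]]])

```text
time: 29.18
ee_pos: [0.4422, -0.008, 0.0733]
eef_rot: [3.141, -0.002, -0.198]
wrist_force: [-0.2, -0.5, -4.3]
opening: 0.0566
```

jog_arm(targets=[[[0,0,0,-0.05,0,-0.2,-1],[0,0,0,0,0,-0.15,-1],[0,0,0,0,0,-0.1,-1],[0,0,0,0,0,0,-1]]])

```text
time: 29.52
ee_pos: [0.4411, -0.0078, 0.0594]
eef_rot: [3.14, -0.004, -0.197]
wrist_force: [-0.6, -0.4, -3.8]
opening: 0.0564
```

The plate underside is at 43 mm, below the dowel tips, and there is no contact force. Both tips must be in the holes, so I'll continue gently.

jog_arm(targets=[[[0,0.03,0,0,0,-0.15,-1],[0,0,0,0,0,-0.1,-1],[0,0,0,0,0,-0.1,-1],[0,0,0,0,0,0,-1]]])

```text
time: 29.85
ee_pos: [0.4408, -0.0077, 0.0473]
eef_rot: [3.14, 0.0, -0.197]
wrist_force: [-0.1, -0.5, -3.7]
opening: 0.0564
```

```bash
python3 snap.py r scene 210 130 110 110 6
```

```text
29.9 [ 0.441  -0.0078  0.0475] [ 3.14   0.    -0.197] [ 0.2  0.4 -3.7] 0.056426522376872484
```

View pics/scene_r.png

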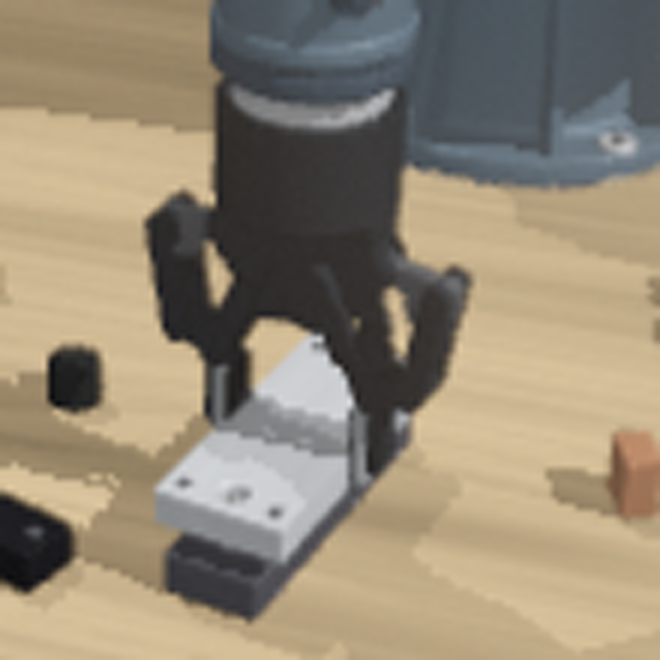

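jog_arm(targets=[[[0,0,0,0,0,-0.12,-1],[0,0,0,0,0,-0.1,-1],[0,0,0,0,0,-0.05,-1],[0,0,0,0,0,0,-1]]])

```text
time: 30.23
ee_pos: [0.4413, -0.0079, 0.0388]
eef_rot: [3.14, -0.001, -0.197]
wrist_force: [0.6, 0.7, -4.2]
opening: 0.0568
```

jog_arm(targets=[[[0,0,0,0,0,-0.05,-1],[0,0,0,0,0,-0.02,-1],[0,0,0,0,0,0,-1]]])

```text
time: 30.48
ee_pos: [0.4414, -0.0079, 0.0365]
eef_rot: [3.14, -0.001, -0.197]
wrist_force: [0.8, 0.6, -4.2]
opening: 0.0569
```

jog_arm(targets=[[[0,0,0,0,0,-0.03,-1],[0,0,0,0,0,0,-1],[0,0,0,0,0,0,-1]]])

```text
time: 30.73
ee_pos: [0.4416, -0.008, 0.0368]
eef_rot: [3.14, -0.0, -0.197]
wrist_force: [-0.1, -0.1, -4.3]
opening: 0.0568
```

jog_arm(targets=[[[0,0,0,0,0,-0.03,-1],[0,0,0,0,0,0,0.4],[0,0,0,0,0,0,0.6],[0,0,0,0,0,0,0.8],[0,0,0,0,0,0,0.9],[0,0,0,0,0,0,0.9]]])

```text
time: 31.23
ee_pos: [0.4442, -0.0087, 0.0377]
eef_rot: [3.139, -0.006, -0.197]
wrist_force: [0.8, 0.2, -0.0]
opening: 0.0815
```

```bash
python3 snap.py s scene 210 130 110 110 6
```

```text
31.2833 [ 0.4443 -0.0087  0.0377] [ 3.139 -0.006 -0.197] [-0.4 -0.  -0. ] 0.08147824720590055
```

View pics/scene_s.png

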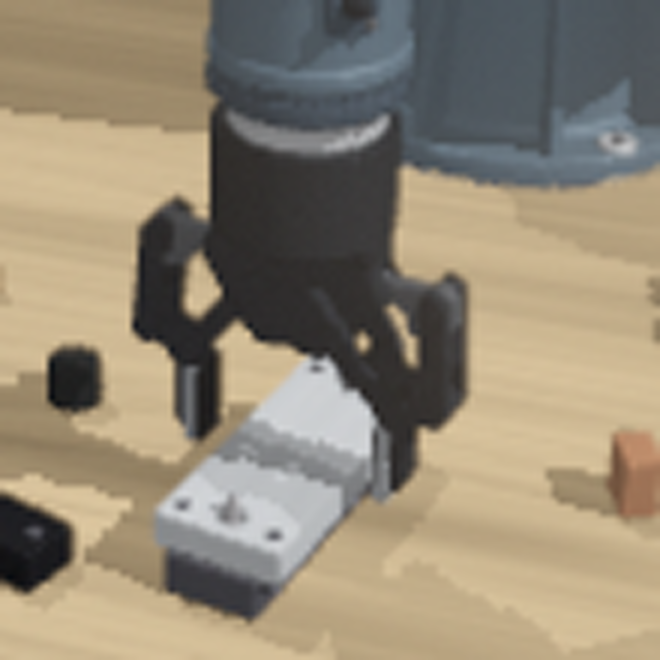

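Seated, with the near dowel showing through its hole at (232,505). Retreating straight up, then away for a clear view.

jog_arm(targets=[[[0,0,0,0,0,0.3,1],[0,0,0,0,0,0.6,1],[0,0,0,0,0,1,1],[0,0,0,0,0,1,1],[0,0,0,0,0,1,1],[0,0,0,0,0,1,1],[0,0,0,0,0,0.6,1],[0,0,0,0,-0.5,0.3,1]]])

```text
time: 31.95
ee_pos: [0.4391, -0.021, 0.2206]
eef_rot: [3.141, 0.001, -0.195]
wrist_force: [0.1, -1.1, -0.7]
opening: 0.0853
```

jog_arm(targets=[[[0,0,0,-0.2,-1,0,1],[0,0,0,-0.2,-1,0,1],[0,0,0,-0.2,-1,0,1],[0,0,0,-0.2,-1,0,1],[0,0,0,-0.2,-1,0,1],[0,0,0,-0.2,-1,0,1],[0,0,0,-0.2,-1,0,1],[0,0,0,-0.2,-1,0,1]]])

```text
time: 32.62
ee_pos: [0.3909, -0.2679, 0.2331]
eef_rot: [3.136, -0.017, -0.185]
wrist_force: [0.9, -0.3, 0.2]
opening: 0.0853
```

jog_arm(targets=[[[0,0,0,0,-1,0,1],[0,0,0,0,-1,0,1],[0,0,0,0,-1,0,1],[0,0,0,0,-1,0,1],[0,0,0,0,0,0,1],[0,0,0,0,0,0,1],[0,0,0,0,0,0,1]]])

```text
time: 33.2
ee_pos: [0.3866, -0.3995, 0.2376]
eef_rot: [3.132, -0.019, -0.193]
wrist_force: [0.1, 0.9, 0.7]
opening: 0.0856
```

```bash
python3 snap.py t scene 110 150 300 180 2 top 80 60 330 220 2; python3 - <<'E'
from h import *
t=load("top_t")
cv2.imwrite("pics/q1.png",cv2.resize(t["frame"][170:265,225:295,::-1],(420,570),interpolation=cv2.INTER_CUBIC))
P=cloud(t)
print("plate zs",P[200,262,2],P[235,250,2])
f=t["frame"].astype(int); 
E
```

```text
33.3 [ 0.3869 -0.3985  0.2375] [ 3.132 -0.019 -0.192] [ 0.1 -0.1  0.1] 0.08525816515089085
plate zs 0.03515824427964262 0.03378676934805076
```

View pics/scene_t.png

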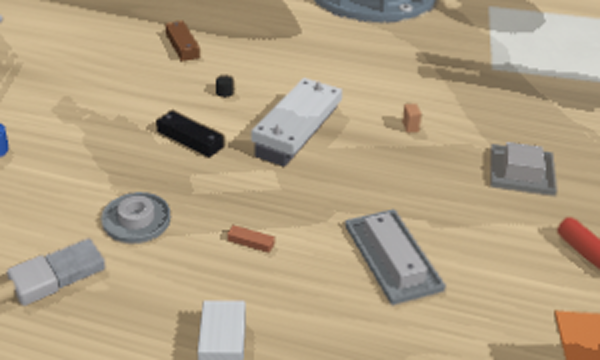

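View pics/top_t.png

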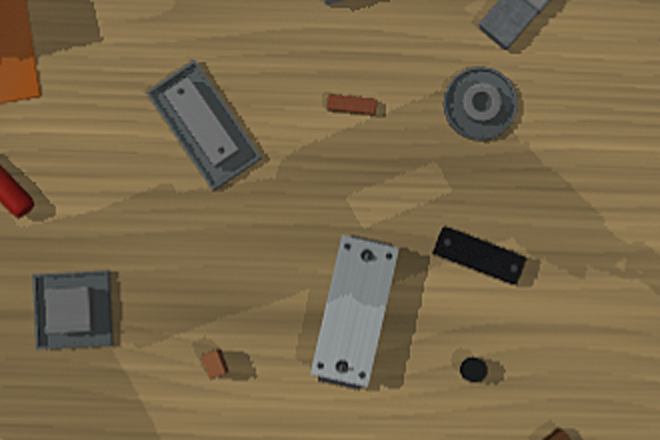

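View pics/q1.png

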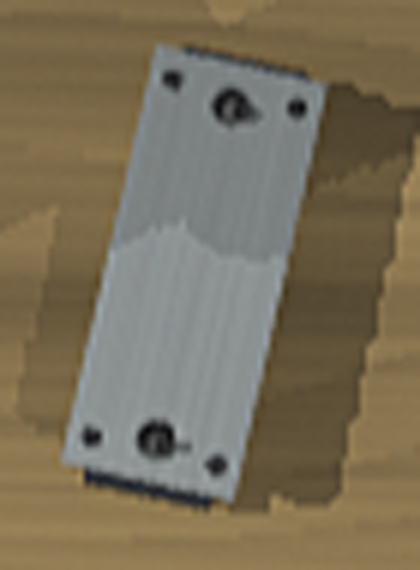

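```bash
python3 - <<'E'
from h import *
t=load("top_t")
f=lambda x,y,z,k=2,o=(80,60):(plane(t,[(o[0]+(x+.5)/k-.5,o[1]+(y+.5)/k-.5)],z)[0,:2]*1000).round(1)
print("ring",f(482,101,.019)-[657.5,-131.7]); print("block",f(69,310,.027)-[435.6,275.7])
a,b=f(181,91,.023),f(221,150,.023); print("bar",(a+b)/2-[626.7,150],np.degrees(np.arctan2(*(a-b)[::-1])))
s=[f(x,y,.036,6,(225,170)) for x,y in [(172,79),(298,108),(92,437),(217,465)]]
print("plate",np.mean(s,0)-[440.4,-9],[np.degrees(np.arctan2(*(s[i]-s[i+2])[::-1])) for i in(0,1)])
P=cloud(t)
for n,u,v in [("ring",328,110),("block",112,215),("bar",180,120),("plate far",263,195),("plate near",250,230)]:
    w=P[v-2:v+3,u-2:u+3,2]; print(n,np.median(w).round(4))
E
```

```text
ring [-0.1 -0.5]
block [-0.4 -1.8]
bar [1.4  0.35] 35.65814423805254
plate [1.725 1.   ] [np.float64(-11.094641389763721), np.float64(-11.403675485126241)]
ring 0.0183
block 0.0259
bar 0.0224
plate far 0.0359
plate near 0.0363
```

All placings check out, so I'm handing in.

```bash
python3 -c "
from station import order
print(order.hand_in())"
```

```text
the job is handed in; nothing more can be done
None
```

I stripped the stack from the top down, set all four parts in their places, and handed the job in at about 33 s. The hand-in reported no verdict. The black and brown bars were left alone.

The last checks, from the top camera with the arm clear:

| Part | Offset from target centre | Height of top face | Angle |
|---|---|---|---|
| Ring | 0.5 mm | 18 mm (19 expected) | not measured |
| Block | 2 mm | 26 mm (27 expected) | not measured |
| Bar | 1.5 mm | 22 mm (23 expected) | 35.7°, tray 35.8° |
| Plate | 2 mm | 36 mm at both ends (36 expected) | −11.2°, fixture −11.4° |

- **Plate seating:** both dowels show through the holes, and the matching height at both ends means the plate is flat and fully down. I felt no clear contact before letting go, so the plate may have settled by up to about 1 mm.
- **What disagreed:**
  - The scene camera read about 3–5 mm lower in x than the top camera.
  - Within the top view, the fixture's centre came out about 2 mm apart in y between its body and its dowel tips.
  - I used the compromise that best fitted both views. The plate went down over the dowels without resistance.

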